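Stack the keyed prints and bring the insert under the press tip

TASK

Draw the carriage of the insert press out to its loading end. With it there, stack all the grey printed sections in its nest, every lug dropped home in the notch below, and seat the cover on top the same way; then slide the carriage so that the brass insert in the cover lies directly beneath the press tip, let go, and leave the spool and the jar where they are.

Things in the scene. Friction and masses are not known exactly. Their poses are not given: they have to be found in the camera images.
- section1_center (a point): Grey printed keyed section (3 to 5 of five alike are present, any order): block 64 (its x) x 44 (y) x 20 high; 7 deep lugs under its ends, on which it stands (27 overall): one 34 wide under the +x end, two 9 wide under the -x corners. Matching notches in its top, black disc between. Point: centre of the block, 10 below its top, 17 above the lugs' feet. 50 g. Grip across the 44, fingers not below the block's underside
- section2_center (a point): Another section, same as section1 (64 x 44 x 20); point at the block's centre, x towards the wide lug, z up. Lugs are 10 long, flush with the end faces, feet stepped 1 narrower; the two small ones lie 11.5 to 20.5 from the middle. Notches, 8 deep, open at the ends: 36.6 wide at +x, two corners beside a tongue 20.4 wide at -x; play 1.3 sideways, 1.5 lengthwise. Stack 20 apart, one way round only
- section3_center (a point): Another section, same as section1 (64 x 44 x 20); point at the block's centre, x towards the wide lug, z up. Lugs are 10 long, flush with the end faces, feet stepped 1 narrower; the two small ones lie 11.5 to 20.5 from the middle. Notches, 8 deep, open at the ends: 36.6 wide at +x, two corners beside a tongue 20.4 wide at -x; play 1.3 sideways, 1.5 lengthwise. Stack 20 apart, one way round only
- section4_center (a point): Another section, same as section1 (64 x 44 x 20); point at the block's centre, x towards the wide lug, z up. Lugs are 10 long, flush with the end faces, feet stepped 1 narrower; the two small ones lie 11.5 to 20.5 from the middle. Notches, 8 deep, open at the ends: 36.6 wide at +x, two corners beside a tongue 20.4 wide at -x; play 1.3 sideways, 1.5 lengthwise. Stack 20 apart, one way round only
- section5_center (a point): Another section, same as section1 (64 x 44 x 20); point at the block's centre, x towards the wide lug, z up. Lugs are 10 long, flush with the end faces, feet stepped 1 narrower; the two small ones lie 11.5 to 20.5 from the middle. Notches, 8 deep, open at the ends: 36.6 wide at +x, two corners beside a tongue 20.4 wide at -x; play 1.3 sideways, 1.5 lengthwise. Stack 20 apart, one way round only
- cover_center (a point): grey printed cover, a plain plate 64 (x) x 44 (y) x 10 high with a flat top without notches and the same lugs below as a section, 7 deep, wide lug at +x (17 overall). A brass insert shows in its top. This point is the centre of the plate, 5 below its top, 12 above the feet of the lugs. About 40 g. Grip it across the 44 mm
- cover_insert (a point): the centre of the brass insert, 12 across with a dark hole, on the cover's top face, 15 to +x and 8 to +y of the cover's centre
- press_tip (a point): lower end of the fixed pointed brass tip of the insert press, 170 above the table, on a black arm 26 wide (236 to 260 above the table, reaching 10 past the tip towards the robot) from an aluminium column 113 beyond the tip. Keep the gripper clear of them. A full stack of five with its cover is 152 high and passes below it
- carriage (a joint): position of the press's aluminium carriage along its slide, m: 0 at the end near the tip, 0.26 at the loading end (away from the tip). It moves along the nest's x axis, to +x as the value grows, has about 2.5 N of friction and stays where it is left
- nest (a point): centre of the keyed nest on the carriage: block 64 x 44 with the same notches as a section (wide at +x). Point on its top face, 42 above the table: a section seated in level k (0, 1, ..) has its centre 10 + 20 k above it, the cover on n sections 5 + 20 n. x along the slide to the loading end, y towards the robot, z up
- handle (a point): middle of the carriage's black upright grip, 14 (along the slide) x 22 x 35 high, top 75 above the table, 90 from the nest's centre on the robot's side
- spool: filament spool lying flat, 170 across, 60 high, origin at the centre of its underside; not part of the job
- glue: white jar of adhesive with a black lid, 52 across, 48 high, origin under it; not part of the job

How it is judged:
On the way, in this order (a step that is already met when the one before it is completed fails the run):
1. the carriage is at its loading end (joint above 0.235) (value of joint carriage above 0.235 m), for 0.2 s.
2. with the carriage still in its loading half (joint above 0.2), all sections and, on top, the cover are seated in the nest ((z of section1_center in the frame of nest between 0.0075 and 0.0125 m or z of section1_center in the frame of nest between 0.0275 and 0.0325 m or z of section1_center in the frame of nest between 0.0475 and 0.0525 m or z of section1_center in the frame of nest between 0.0675 and 0.0725 m or z of section1_center in the frame of nest between 0.0875 and 0.0925 m) and horizontal distance between each of section1_center, section2_center, section3_center, section4_center, section5_center, cover_center and nest below 0.01 m and angle between the x axis of each of section1_center, section2_center, section3_center, section4_center, section5_center, cover_center and the x axis of nest, either way round below 0.15 rad and angle between each of section1_center, section2_center, section3_center, section4_center, section5_center, cover_center's own z axis and vertical below 0.06 rad and (z of section2_center in the frame of nest between 0.0075 and 0.0125 m or z of section2_center in the frame of nest between 0.0275 and 0.0325 m or z of section2_center in the frame of nest between 0.0475 and 0.0525 m or z of section2_center in the frame of nest between 0.0675 and 0.0725 m or z of section2_center in the frame of nest between 0.0875 and 0.0925 m) and (z of section3_center in the frame of nest between 0.0075 and 0.0125 m or z of section3_center in the frame of nest between 0.0275 and 0.0325 m or z of section3_center in the frame of nest between 0.0475 and 0.0525 m or z of section3_center in the frame of nest between 0.0675 and 0.0725 m or z of section3_center in the frame of nest between 0.0875 and 0.0925 m) and (z of section4_center in the frame of nest between 0.0075 and 0.0125 m or z of section4_center in the frame of nest between 0.0275 and 0.0325 m or z of section4_center in the frame of nest between 0.0475 and 0.0525 m or z of section4_center in the frame of nest between 0.0675 and 0.0725 m or z of section4_center in the frame of nest between 0.0875 and 0.0925 m) and (z of section5_center in the frame of nest between 0.0075 and 0.0125 m or z of section5_center in the frame of nest between 0.0275 and 0.0325 m or z of section5_center in the frame of nest between 0.0475 and 0.0525 m or z of section5_center in the frame of nest between 0.0675 and 0.0725 m or z of section5_center in the frame of nest between 0.0875 and 0.0925 m) and (z of cover_center in the frame of nest between 0.0625 and 0.0675 m or z of cover_center in the frame of nest between 0.0825 and 0.0875 m or z of cover_center in the frame of nest between 0.1025 and 0.1075 m) and z of cover_center in the frame of section1_center above 0.012 m and z of cover_center in the frame of section2_center above 0.012 m and z of cover_center in the frame of section3_center above 0.012 m and z of cover_center in the frame of section4_center above 0.012 m and z of cover_center in the frame of section5_center above 0.012 m and value of joint carriage above 0.2 m), for 0.2 s.
At the end, for the whole second after the job is handed in: All present sections and the cover on top stand seated in the nest (heights within 2.5 mm of their level, tilt under 0.06 rad, within 10 mm of the nest centre and 0.15 rad of its direction); the insert centre is within 5 mm horizontally of the press tip; all at rest ((z of section1_center in the frame of nest between 0.0075 and 0.0125 m or z of section1_center in the frame of nest between 0.0275 and 0.0325 m or z of section1_center in the frame of nest between 0.0475 and 0.0525 m or z of section1_center in the frame of nest between 0.0675 and 0.0725 m or z of section1_center in the frame of nest between 0.0875 and 0.0925 m) and horizontal distance between each of section1_center, section2_center, section3_center, section4_center, section5_center, cover_center and nest below 0.01 m and angle between the x axis of each of section1_center, section2_center, section3_center, section4_center, section5_center, cover_center and the x axis of nest, either way round below 0.15 rad and angle between each of section1_center, section2_center, section3_center, section4_center, section5_center, cover_center's own z axis and vertical below 0.06 rad and (z of section2_center in the frame of nest between 0.0075 and 0.0125 m or z of section2_center in the frame of nest between 0.0275 and 0.0325 m or z of section2_center in the frame of nest between 0.0475 and 0.0525 m or z of section2_center in the frame of nest between 0.0675 and 0.0725 m or z of section2_center in the frame of nest between 0.0875 and 0.0925 m) and (z of section3_center in the frame of nest between 0.0075 and 0.0125 m or z of section3_center in the frame of nest between 0.0275 and 0.0325 m or z of section3_center in the frame of nest between 0.0475 and 0.0525 m or z of section3_center in the frame of nest between 0.0675 and 0.0725 m or z of section3_center in the frame of nest between 0.0875 and 0.0925 m) and (z of section4_center in the frame of nest between 0.0075 and 0.0125 m or z of section4_center in the frame of nest between 0.0275 and 0.0325 m or z of section4_center in the frame of nest between 0.0475 and 0.0525 m or z of section4_center in the frame of nest between 0.0675 and 0.0725 m or z of section4_center in the frame of nest between 0.0875 and 0.0925 m) and (z of section5_center in the frame of nest between 0.0075 and 0.0125 m or z of section5_center in the frame of nest between 0.0275 and 0.0325 m or z of section5_center in the frame of nest between 0.0475 and 0.0525 m or z of section5_center in the frame of nest between 0.0675 and 0.0725 m or z of section5_center in the frame of nest between 0.0875 and 0.0925 m) and (z of cover_center in the frame of nest between 0.0625 and 0.0675 m or z of cover_center in the frame of nest between 0.0825 and 0.0875 m or z of cover_center in the frame of nest between 0.1025 and 0.1075 m) and z of cover_center in the frame of section1_center above 0.012 m and z of cover_center in the frame of section2_center above 0.012 m and z of cover_center in the frame of section3_center above 0.012 m and z of cover_center in the frame of section4_center above 0.012 m and z of cover_center in the frame of section5_center above 0.012 m and horizontal distance between cover_insert and press_tip below 0.005 m and velocity of joint carriage between -0.01 and 0.01 m/s); the robot touches nothing.
It fails at once if the spool is moved more than 3 cm (distance of spool from where it was at the start of the episode above 0.03 m).
It fails at once if the glue is moved more than 3 cm (distance of glue from where it was at the start of the episode above 0.03 m).
Of section1, section2, section3, section4, section5 only 3 to 5 are there at a start; the rules pass over those that are not, and their reading is None.
At some moment in a run one of section1, section2, section3, section4, section5, cover may be knocked a few centimetres aside while the robot is not near it.
It also fails if it takes over 210 s, if anything falls off the work surface, if the arm or the gripper's body presses on something with over 40 N, if the wrist force passes 120 N, or if a joint passes its speed limit or range.

ROBOT

A 6-joint arm with a two-finger parallel gripper is mounted at the origin on the work surface. World frame = base frame: x ahead of the robot, y to its left, z up, the work surface at z = 0. Lengths are in m, angles in rad, forces in N, time in s.
With the tool pointing down it reaches from about 0.275 to 0.875 m from the base axis. Payload 12.5 kg.
Tool frame: the origin (TCP) lies at the very end of the fingers, on their centre line; the grasp point (between the pads) lies 19 mm behind it; z points along the fingers, y is the direction in which the jaws open and shut (so a half turn about z gives the same grasp; the last joint's range is limited). The gripper opens to 85 mm and grips with 20 to 120 N. Pads are 22 mm wide; open, the fingers measure 114 mm over their backs; the gripper's body (76 mm by 85 mm) begins 54 mm behind the grasp point. The pads swing forward as they close: fully open they stand 13 mm farther back than shut.
Start: joints at [-1.299, 0.351, 1.652, -0, 1.139, -0.085], TCP at [0.192, -0.515, 0.202] pointing down, gripper open.
Joint ranges: [-2.75, 2.75], [-0.79, 2.1], [0.01, 2.65], [-1.57, 4.71], [0.07, 3.14], [-2.87, 2.87]. Speed limits (rad/s): [2.22, 2.22, 2.79, 3.14, 3.14, 3.14].

INTERFACE

Orientations are given as a unit quaternion [x, y, z, w].
In Python, from cell import ctrl gives the robot as it stands. The module is installed in compiled form; this text tells all that it offers.
- The arm moves only by the shell command python3 -m jog 'ROWS' [FORCE]. ROWS is JSON, a list of rows, each a list of 7 numbers: the closure, from -1 (fully open) to 1 (shut), then the shift along the world's x, y, z in m, then the turn, a rotation vector about the world's x, y, z in rad. A call has 1 to 20 rows; each row is the pose to reach, as a shift and turn from the pose commanded when the call began; what a row does not reach only later rows make up. A row lasts 1/8 s, in which the tool goes at most 62.5 mm and 10.7 degrees, less where a joint would pass 70% of its speed; a pose out of reach is approached as far as the arm can. A call with a gripper value outside its range is refused whole. The fingers move at their own pace and stop on an object; FORCE is the grip in N (left out, the last holds). Time passes only in rows, so rows that repeat a pose let the fingers close. It gives the time, the measured TCP pose, the force and the opening at its end, in the units of the state.
- ctrl.observe(): the state, without advancing time (a new reading comes with each control period).
- ctrl.get_image(name): name is "scene" or "top" or "wrist"; returns the picture (420x560x3 uint8, red, green, blue); there is no depth.
- ctrl.calibration(name): a dict with "camera_matrix" (3x3 intrinsics, pixels), "k1" (the pictures are not rectified: a ray, as slopes to the right and down, at radius r is drawn at 1 + k1 r^2 times it, then the intrinsics apply), "origin" and "attitude" of the camera in the world; the wrist camera has in their place "tool_from_camera" (4x4, takes a point from camera to tool coordinates, whose origin is the TCP and whose axes are the flange's). Camera axes: x right, y down, z forward; pixel columns grow to the right and rows downward; lengths in m; the calibration is good to about 2 mm. A picture is of the moment at which its call begins: read the wrist's pose just before it. calibration takes no time and is no camera call.
- ctrl.job_done(): hands the job in, once; it reports no verdict.
Trained networks look in the newest picture that a camera, given by its name, has taken for a name from the list of things; names that differ only in an ending like _2 or _b are one class to them, and where a whole thing is asked for, a point or a joint stands for the part that bears it (a point fixed in the world has none). Each returns a list of dicts, best first, with "p" (0 to 1); they miss things now and then, are a little off and sometimes report something else, mostly with a low value. They report only what shows in the picture. A call takes as long as a camera call.
- ctrl.find_in(camera, target): "extent" ([left, top, right, bottom] in pixels, round what is visible of it).
- ctrl.silhouettes(camera, target): "region" (420x560 bool, what is visible of it) and "extent" ([left, top, right, bottom] in pixels, round what is visible of it).
The state is a dict: "t": time; "joint_pos": joint angles; "qvel": joint speeds; "effort": joint torques, N m; "position": TCP position; "ee_rot": TCP orientation; "wrist_force": force on the tool from outside, world axes, zero at the start; "moment": the same for the moment, N m; "gripper_width": finger opening in m.
Only numpy, scipy, OpenCV 4.12 (cv2) and the standard library are available. Lean on these libraries where they do the work, as an engineer would, in place of code of your own. Each camera call takes 0.05 s, during which the arm holds its last target. There are 200 camera calls.

## Working session

There is one attempt and no reset: what is moved stays moved. The work goes in short steps, Python scripts to look and compute and a shell command to move; the robot and the scene stay as the last step left them, time stands still between calls to the robot, and variables do not carry over. Pictures are saved under pics/ and viewed, about 12 in all and at most 16, crops included, and the job is handed in when it is done.

```bash
mkdir -p pics
cat > h.py <<'E'
import numpy as np, cv2
from cell import ctrl
from scipy.spatial.transform import Rotation as R
def pose(cam, st=None):
    c=ctrl.calibration(cam)
    if cam=='wrist':
        st=st or ctrl.observe()
        T=np.eye(4);T[:3,:3]=R.from_quat(st['ee_rot']).as_matrix();T[:3,3]=st['position']
        M=T@np.array(c['tool_from_camera']);return c,M[:3,3],M[:3,:3]
    A=np.array(c['attitude'])
    A=R.from_quat(A).as_matrix() if A.size==4 else A.reshape(3,3)
    return c,np.array(c['origin']),A
def ray(cam,px,st=None):
    c,o,A=pose(cam,st);K=np.array(c['camera_matrix'])
    px=np.atleast_2d(np.array(px,float))
    d=(px-[K[0,2],K[1,2]])/[K[0,0],K[1,1]];u=d.copy()
    for _ in range(30): u=d/(1+c['k1']*(u**2).sum(1,keepdims=True))
    return o,np.c_[u,np.ones(len(u))]@A.T
def onz(cam,px,z,st=None):
    o,d=ray(cam,px,st);return o+d*((z-o[2])/d[:,2])[:,None]
def proj(cam,P,st=None):
    c,o,A=pose(cam,st);K=np.array(c['camera_matrix']);q=(np.atleast_2d(P)-o)@A
    u=q[:,:2]/q[:,2:];u=u*(1+c['k1']*(u**2).sum(1,keepdims=True))
    return u*[K[0,0],K[1,1]]+[K[0,2],K[1,2]]
def snap(cam,name):
    st=ctrl.observe();im=ctrl.get_image(cam);cv2.imwrite(f'pics/{name}.png',im[:,:,::-1]);return im,st
E
python3 - <<'E'
from h import *
for c in ('top','scene','wrist'):
    print(c,ctrl.calibration(c))
im,_=snap('top','top0'); im2,_=snap('scene','scene0')
for t in ['section1_center','cover_center','cover_insert','press_tip','handle','nest','carriage','spool','glue']:
    for d in ctrl.find_in('top',t): print(t,round(d['p'],2),np.round(d['extent']))
E
```

```text
top {'camera_matrix': array([[412.19182022,   0.        , 274.71134517],
       [  0.        , 412.19182022, 204.2957886 ],
       [  0.        ,   0.        ,   1.        ]]), 'k1': 0.03171091247508684, 'origin': array([0.38838563, 0.0149924 , 1.04703125]), 'attitude': array([ 0.70676669, -0.70188839,  0.06453545, -0.06056984])}
scene {'camera_matrix': array([[501.45479232,   0.        , 278.2895099 ],
       [  0.        , 501.45479232, 217.36932002],
       [  0.        ,   0.        ,   1.        ]]), 'k1': -0.13601330054186417, 'origin': array([ 1.24404621, -0.69052086,  0.80986377]), 'attitude': array([ 0.81417472,  0.34216399, -0.17484115, -0.435286  ])}
wrist {'camera_matrix': array([[345.2083892 ,   0.        , 279.59594046],
       [  0.        , 345.2083892 , 214.07180853],
       [  0.        ,   0.        ,   1.        ]]), 'k1': -0.09021258106436986, 'tool_from_camera': array([[-8.34220665e-04, -9.50700453e-01, -3.10109581e-01,
         8.06124230e-02],
       [ 9.99999602e-01, -8.90803382e-04,  4.08463558e-05,
         1.68683475e-03],
       [-3.15079312e-04, -3.10109423e-01,  9.50700819e-01,
        -1.71851101e-01],
       [ 0.00000000e+00,  0.00000000e+00,  0.00000000e+00,
         1.00000000e+00]])}
cover_center 0.7 [122. 197. 146. 228.]
cover_insert 0.98 [120. 195. 150. 223.]
press_tip 0.56 [193.  96. 372. 222.]
handle 0.64 [281. 164. 322. 218.]
nest 0.61 [277. 164. 323. 222.]
nest 0.24 [311. 248. 340. 277.]
carriage 0.94 [276. 162. 322. 217.]
spool 0.77 [392. 167. 473. 238.]
```

View pics/top0.png

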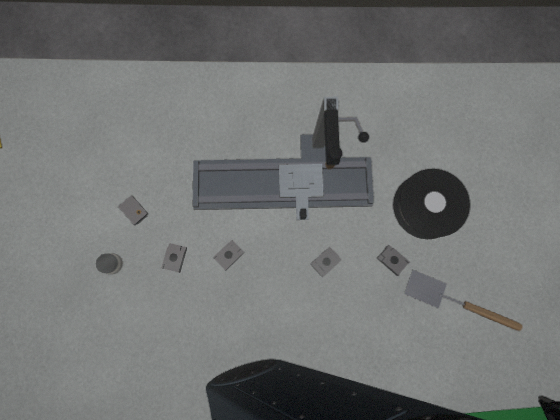

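View pics/scene0.png

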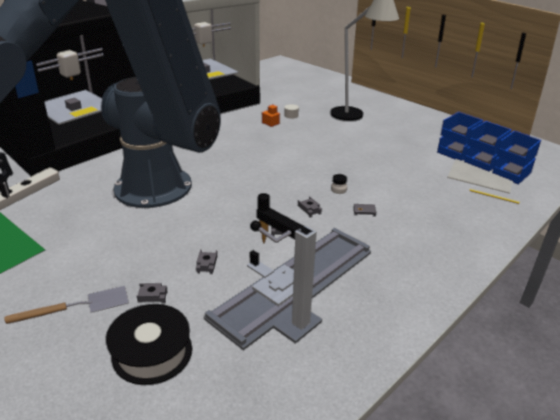

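Run:
```python
from h import *
print(pose('top')[2].round(3))
for n,p,z in [('s174',(174,257),.027),('s229',(229,254),.027),('s325',(325,261),.027),('s392',(393,260),.027),('cover',(133,210),.017),('glue',(109,263),.048),('handle',(303,211),.075),('nest',(301,181),.042),('slideL',(193,185),.03),('slideR',(372,183),.03),('railL',(198,208),.03),('railR',(367,206),.03),('spool',(435,202),.06)]:
    print(n,onz('top',p,z).round(4))
```

```text
[[ 0.006 -0.984  0.176]
 [-1.    -0.007 -0.005]
 [ 0.006 -0.176 -0.984]]
s174 [[0.4381 0.2556 0.027 ]]
s229 [[0.4461 0.1214 0.027 ]]
s325 [[ 0.4307 -0.1144  0.027 ]]
s392 [[ 0.4345 -0.281   0.027 ]]
cover [[0.5556 0.3665 0.017 ]]
glue [[0.4223 0.4037 0.048 ]]
handle [[ 0.5467 -0.0576  0.075 ]]
nest [[ 0.6281 -0.0555  0.042 ]]
slideL [[0.6184 0.2162 0.03  ]]
slideR [[ 0.627  -0.2359  0.03  ]]
railL [[0.5597 0.2013 0.03  ]]
railR [[ 0.5679 -0.2213  0.03  ]]
spool [[ 0.5737 -0.3794  0.06  ]]
```

Run:
```python
from h import *
s=ctrl.observe();print(s['position'],R.from_quat(s['ee_rot']).as_matrix().round(3),s['gripper_width'],s['t'])
```

```text
[ 0.19212098 -0.51533283  0.20219215] [[ 0.937  0.349  0.   ]
 [ 0.349 -0.937 -0.   ]
 [-0.     0.    -1.   ]] 0.08532729496876261 0.55
```

```bash
python3 -m jog '[[-1,0.28,0.455,0,0,0,-0.336],[-1,0.28,0.455,0,0,0,-0.336],[-1,0.28,0.455,0,0,0,-0.336],[-1,0.28,0.455,0,0,0,-0.336],[-1,0.28,0.455,0,0,0,-0.336],[-1,0.28,0.455,0,0,0,-0.336],[-1,0.28,0.455,0,0,0,-0.336],[-1,0.28,0.455,0,0,0,-0.336],[-1,0.28,0.455,0,0,0,-0.336],[-1,0.28,0.455,0,0,0,-0.336],[-1,0.28,0.455,0,0,0,-0.336],[-1,0.28,0.455,0,0,0,-0.336]]' 40
python3 - <<'E'
from h import *
im,s=snap('wrist','w1');print(s['position'],s['t'],R.from_quat(s['ee_rot']).as_matrix().round(3))
for t in ['handle','carriage','nest','press_tip']:
    for d in ctrl.find_in('wrist',t): print(t,round(d['p'],2),np.round(d['extent']))
E
```

```text
t: 2.05
position: [0.4718, -0.0612, 0.2023]
ee_rot: [1.0, 0.01, 0.0, 0.0]
wrist_force: [-0.0, 0.2, -0.4]
gripper_width: 0.0855
[ 0.47177237 -0.06116162  0.20226455] 2.05 [[ 1.     0.019  0.   ]
 [ 0.019 -1.    -0.   ]
 [ 0.     0.    -1.   ]]
handle 0.95 [217.   0. 340. 123.]
carriage 0.94 [221.   4. 342. 128.]
nest 0.91 [216.   5. 340. 125.]
press_tip 0.58 [  1.   0. 475. 126.]
```

View pics/w1.png

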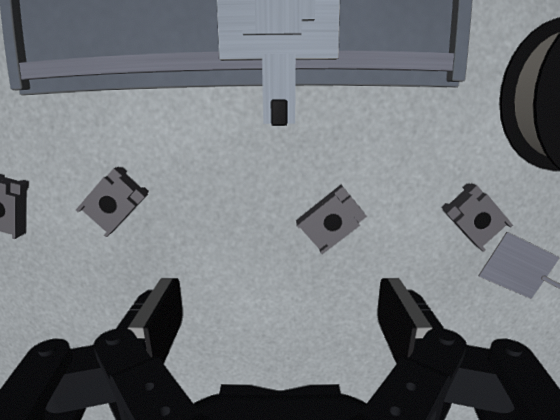

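Run:
```python
from h import *
s=ctrl.observe()
f=lambda p,z:print(p,onz('wrist',p,z,s).round(4))
for p in [(271,100),(287,100),(271,122),(287,122)]: f(p,.075)
f((217,58),.042);f((339,57),.042)
f((22,93),.0);f((460,85),.0)
for p in [(108,205),(333,222),(482,220)]: f(p,.027)
```

```text
(271, 100) [[ 0.5551 -0.0533  0.075 ]]
(287, 100) [[ 0.5553 -0.0666  0.075 ]]
(271, 122) [[ 0.5372 -0.0535  0.075 ]]
(287, 122) [[ 0.5374 -0.067   0.075 ]]
(217, 58) [[ 0.5914 -0.0034  0.042 ]]
(339, 57) [[ 0.5943 -0.1131  0.042 ]]
(22, 93) [[0.5649 0.2212 0.    ]]
(460, 85) [[ 0.5779 -0.2502  0.    ]]
(108, 205) [[0.4467 0.1217 0.027 ]]
(333, 222) [[ 0.4322 -0.1198  0.027 ]]
(482, 220) [[ 0.4374 -0.2855  0.027 ]]
```

```bash
python3 -m jog '[[-1,0.073,0.001,0,0,0,0.008],[-1,0.073,0.001,0,0,0,0.008],[-1,0.073,0.001,-0.06,0,0,0.008],[-1,0.073,0.001,-0.12,0,0,0.008],[-1,0.073,0.001,-0.154,0,0,0.008],[-1,0.073,0.001,-0.154,0,0,0.008],[0.6,0.073,0.001,-0.154,0,0,0.008],[0.9,0.073,0.001,-0.154,0,0,0.008],[0.9,0.073,0.001,-0.154,0,0,0.008],[0.9,0.073,0.001,-0.154,0,0,0.008],[0.9,0.073,0.001,-0.154,0,0,0.008]]' 30
```

```text
t: 3.68
position: [0.5452, -0.0593, 0.0484]
ee_rot: [1.0, 0.014, 0.0, 0.0]
wrist_force: [0.0, -0.3, -0.4]
gripper_width: 0.0041
```

Run:
```python
from h import *
im,s=snap('wrist','w2');print(s['position'],s['gripper_width'],R.from_quat(s['ee_rot']).as_rotvec())
```

```text
[ 0.54516982 -0.05934208  0.04835473] 0.004129278093407293 [3.14124585e+00 4.52243772e-02 3.06266003e-04]
```

View pics/w2.png

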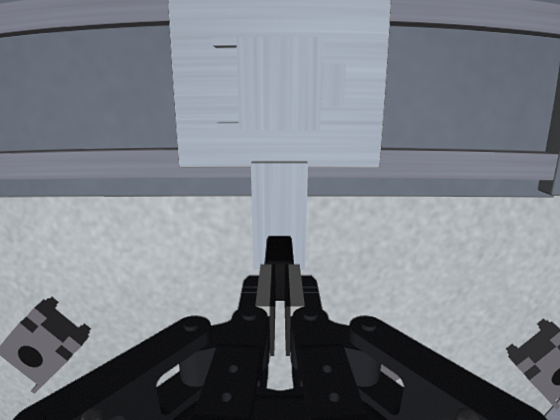

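Run:
```python
from h import *
s=ctrl.observe()
x,y=.545,-.060
for z in (.075,.042):
  print(proj('wrist',[[x+a*.011,y+b*.007,z] for a in(1,-1) for b in (1,-1)],s).round(0))
print(proj('wrist',s['position'],s))
print(onz('wrist',[(266,237),(292,237)],.075,s))
im=cv2.imread('pics/w2.png');cv2.imwrite('pics/w2c.png',cv2.resize(im[220:330,200:360],None,fx=5,fy=5,interpolation=cv2.INTER_CUBIC))
```

```text
[[264. 261.]
 [294. 262.]
 [263. 302.]
 [292. 302.]]
[[266. 235.]
 [292. 235.]
 [266. 270.]
 [290. 271.]]
[[277.32754724 257.64311595]]
[[ 0.56786789 -0.05378192  0.075     ]
 [ 0.56819583 -0.06553382  0.075     ]]
```

View pics/w2c.png

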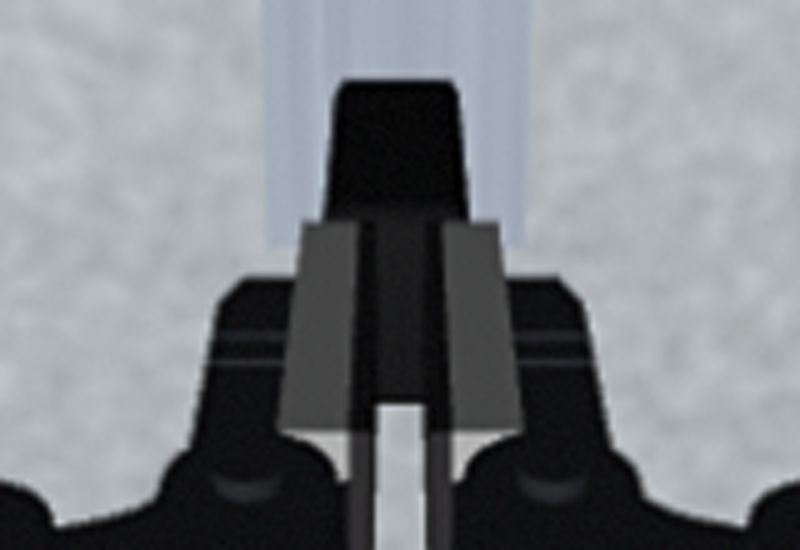

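```bash
python3 -m jog '[[0.9,-0.001,0.03,0,0,0,0],[0.9,-0.002,0.07,0,0,0,0],[0.9,-0.003,0.11,0,0,0,0],[0.9,-0.004,0.14,0,0,0,0],[0.9,-0.004,0.155,0,0,0,0],[0.9,-0.004,0.16,0,0,0,0],[0.9,-0.004,0.16,0,0,0,0]]'
```

```text
t: 4.6
position: [0.5412, 0.1001, 0.0482]
ee_rot: [1.0, 0.014, -0.0, 0.0]
wrist_force: [0.3, 0.3, -0.4]
gripper_width: 0.0043
```

```bash
python3 -m jog '[[0.9,0,0.004,0,0,0,0],[0.9,0,0.008,0,0,0,0]]';python3 -m jog '[[0.9,0,0.004,0,0,0,0],[0.9,0,0.006,0,0,0,0]]';python3 -m jog '[[0.9,0,0.003,0,0,0,0],[0.9,0,0.005,0,0,0,0]]'
python3 - <<'E'
from h import *
im,s=snap('wrist','w3');print(s['position'],s['t'],ctrl.find_in('wrist','handle')[:2])
E
```

```text
t: 4.85
position: [0.5412, 0.1083, 0.0482]
ee_rot: [1.0, 0.014, -0.0, 0.0]
wrist_force: [0.7, 0.7, 0.3]
gripper_width: 0.004
t: 5.1
position: [0.5411, 0.1149, 0.0482]
ee_rot: [1.0, 0.014, 0.0, -0.0]
wrist_force: [-0.5, -0.6, -0.6]
gripper_width: 0.0041
t: 5.35
position: [0.5411, 0.1198, 0.0482]
ee_rot: [1.0, 0.014, -0.0, 0.0]
wrist_force: [-0.7, -0.2, 0.8]
gripper_width: 0.0043
[0.54110223 0.11984813 0.0481757 ] 5.35 [{'extent': [490.3, 6.3, 560.0, 266.0], 'p': 0.83}]
```

View pics/w3.png

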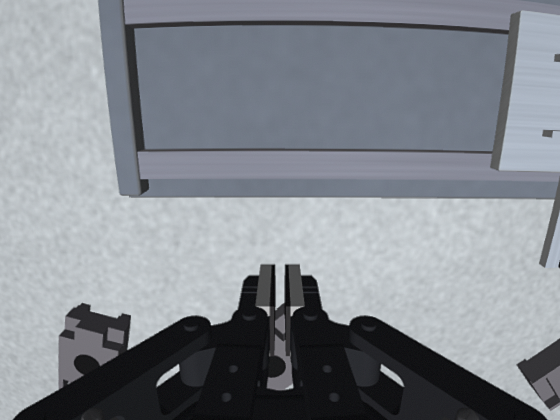

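```bash
python3 - <<'E'
from h import *
s=ctrl.observe();f=lambda p,z:print(p,onz('wrist',p,z,s).round(4))
f((520,12),.042);f((502,168),.042);f((548,268),.042);f((140,180),.03);f((122,194),0)
K=proj('wrist',[s['position']+np.array([0,d,0]) for d in (-.002,.002,-.042,.042)],s);print(K)
E
python3 -m jog '[[-1,0,0,0.05,0,0,0],[-1,0,-0.05,0.11,0,0,0],[-1,-0.05,-0.11,0.13,0,0,0],[-1,-0.075,-0.165,0.14,0,0,0],[-1,-0.075,-0.165,0.14,0,0,0]]'
python3 - <<'E'
from h import *
im,s=snap('wrist','w4');cv2.imwrite('pics/w4c.png',cv2.resize(im[60:200,180:420,::-1],None,fx=3,fy=3,interpolation=cv2.INTER_CUBIC));print(s['position'],s['t'])
for d in ctrl.find_in('wrist','handle'):print(d)
E
```

```text
(520, 12) [[0.6722 0.0038 0.042 ]]
(502, 168) [[ 5.938e-01 -5.000e-04  4.200e-02]]
(548, 268) [[ 0.534  -0.0464  0.042 ]]
(140, 180) [[0.5784 0.1993 0.03  ]]
(122, 194) [[0.5617 0.225  0.    ]]
[[280.98234008 257.73579533]
 [273.67106673 257.54835547]
 [353.62117177 259.4036674 ]
 [200.77088029 255.48341445]]
t: 6.08
position: [0.465, -0.0474, 0.1892]
ee_rot: [1.0, 0.014, 0.001, 0.0]
wrist_force: [0.0, 0.3, -0.6]
gripper_width: 0.0858
[ 0.4650123  -0.04735757  0.18918757] 6.075
{'extent': [233.1, 0.0, 364.2, 117.1], 'p': 0.77}
```

View pics/w4.png

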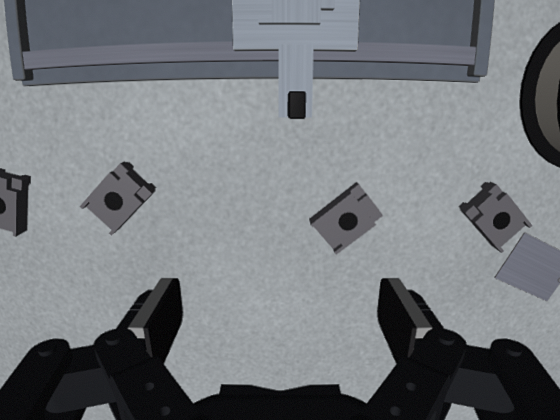

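Run:
```python
from h import *
s=ctrl.observe();f=lambda p,z:print(p,onz('wrist',p,z,s).round(4))
for p in [(289,92),(305,92),(289,117),(305,117)]: f(p,.075)
f((233,49),.042);f((358,50),.042)
im=ctrl.get_image('scene');cv2.imwrite('pics/s1.png',cv2.resize(im[170:330,180:400,::-1],None,fx=3.5,fy=3.5,interpolation=cv2.INTER_CUBIC))
print(proj('scene',[[.545,-.058,.075],[.545,-.058,.04],[.468,-.0474,.189]]))
```

```text
(289, 92) [[ 0.5551 -0.0537  0.075 ]]
(305, 92) [[ 0.5555 -0.0663  0.075 ]]
(289, 117) [[ 0.5358 -0.0543  0.075 ]]
(305, 117) [[ 0.5361 -0.0671  0.075 ]]
(233, 49) [[ 0.5908 -0.0054  0.042 ]]
(358, 50) [[ 0.5932 -0.1129  0.042 ]]
[[255.74393905 251.42955146]
 [255.92895784 262.85224433]
 [236.28185327 196.66096657]]
```

View pics/s1.png

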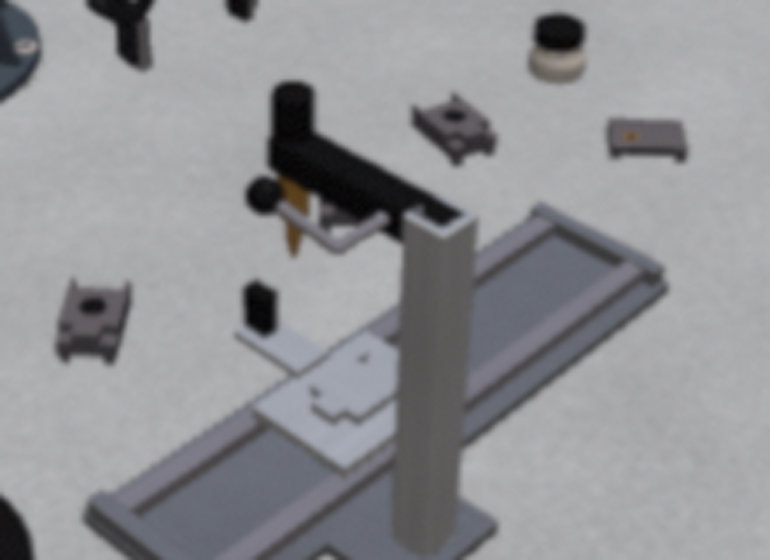

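View pics/w4c.png

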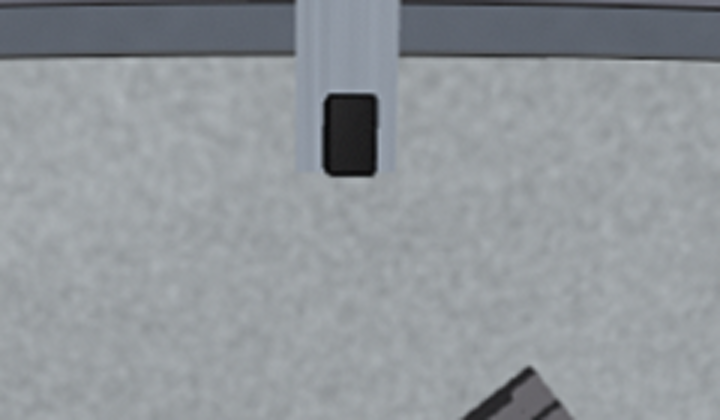

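Run:
```python
from h import *
c=ctrl.calibration('wrist');M=np.linalg.inv(np.array(c['tool_from_camera']));K=c['camera_matrix']
def pt(p):
    q=M[:3,:3]@np.array(p)+M[:3,3];u=q[:2]/q[2];u=u*(1+c['k1']*(u@u));return (u*K[0,0]+K[:2,2]).round(0)
for x in (-.011,0,.011):
  for z in (0,-.013,-.026,-.04): print(x,z,'open',pt([x,.0425,z]),pt([x,-.0425,z]),'shut',pt([x,.002,z]),pt([x,-.002,z]))
```

```text
-0.011 0 open [353. 275.] [202. 275.] shut [281. 276.] [274. 276.]
-0.011 -0.013 open [358. 287.] [196. 287.] shut [281. 287.] [273. 287.]
-0.011 -0.026 open [364. 300.] [190. 301.] shut [281. 301.] [273. 301.]
-0.011 -0.04 open [371. 317.] [183. 317.] shut [281. 318.] [272. 318.]
0 0 open [355. 257.] [200. 258.] shut [281. 258.] [274. 258.]
0 -0.013 open [360. 268.] [195. 268.] shut [281. 269.] [273. 269.]
0 -0.026 open [366. 281.] [188. 281.] shut [281. 281.] [273. 281.]
0 -0.04 open [373. 296.] [181. 296.] shut [281. 297.] [272. 297.]
0.011 0 open [356. 239.] [198. 239.] shut [281. 239.] [274. 239.]
0.011 -0.013 open [362. 249.] [193. 249.] shut [281. 249.] [273. 249.]
0.011 -0.026 open [368. 260.] [186. 260.] shut [281. 260.] [273. 260.]
0.011 -0.04 open [375. 274.] [178. 274.] shut [281. 274.] [272. 274.]
```

```bash
python3 -m jog '[[-1,0.04,-0.006,-0.02,0,0,0],[-1,0.08,-0.0126,-0.04,0,0,0],[-1,0.08,-0.0126,-0.10,0,0,0],[-1,0.08,-0.0126,-0.15,0,0,0],[-1,0.08,-0.0126,-0.167,0,0,0],[-1,0.08,-0.0126,-0.167,0,0,0],[0.9,0.08,-0.0126,-0.167,0,0,0],[0.9,0.08,-0.0126,-0.167,0,0,0],[0.9,0.08,-0.0126,-0.167,0,0,0],[0.9,0.08,-0.0126,-0.167,0,0,0],[0.9,0.08,-0.0126,-0.167,0,0,0]]' 30
```

```text
t: 7.6
position: [0.5464, -0.0581, 0.0218]
ee_rot: [1.0, 0.014, 0.0, 0.0]
wrist_force: [-2.0, 0.4, 6.9]
gripper_width: 0.0136
```

```bash
python3 -m jog '[[0.9,0,0,0.002,0,0,0],[0.9,-0.001,0.03,0.002,0,0,0],[0.9,-0.002,0.07,0.002,0,0,0],[0.9,-0.003,0.11,0.002,0,0,0],[0.9,-0.004,0.14,0.002,0,0,0],[0.9,-0.004,0.15,0.002,0,0,0],[0.9,-0.004,0.155,0.002,0,0,0],[0.9,-0.004,0.16,0.002,0,0,0]]';python3 -m jog '[[0.9,0,0.004,0,0,0,0],[0.9,0,0.006,0,0,0,0]]';python3 -m jog '[[0.9,0,0.004,0,0,0,0],[0.9,0,0.006,0,0,0,0]]'
```

```text
t: 8.6
position: [0.5419, 0.1019, 0.022]
ee_rot: [1.0, 0.014, -0.0, 0.0]
wrist_force: [5.8, -2.9, -15.6]
gripper_width: 0.0132
t: 8.85
position: [0.5417, 0.107, 0.022]
ee_rot: [1.0, 0.015, -0.001, 0.001]
wrist_force: [6.0, -18.1, -14.3]
gripper_width: 0.0131
t: 9.1
position: [0.5416, 0.1073, 0.022]
ee_rot: [1.0, 0.015, -0.002, 0.005]
wrist_force: [5.9, -64.5, -8.3]
gripper_width: 0.0131
```

```bash
python3 -m jog '[[0.9,0,-0.009,0,0,0,0],[0.9,0,-0.009,0,0,0,0],[-1,0,-0.009,0,0,0,0],[-1,0,-0.009,0,0,0,0],[-1,0,-0.009,0.0,0,0,0],[-1,0,-0.009,0.05,0,0,0],[-1,0,-0.009,0.11,0,0,0],[-1,0,0,0.17,0,0,0],[-1,0.02,0,0.23,0,0,0],[-1,0.02,0,0.25,0,0,0],[-1,0.02,0,0.25,0,0,0]]'
python3 - <<'E'
from h import *
im,s=snap('wrist','w5');print(s['position'],s['t'],s['ee_rot'])
for t in ['handle','nest','section1_center','cover_center','cover_insert','glue']:
  for d in ctrl.find_in('wrist',t):print(t,d)
E
```

```text
t: 10.48
position: [0.5626, 0.1143, 0.2746]
ee_rot: [1.0, 0.014, 0.001, -0.0]
wrist_force: [0.4, -0.2, -0.2]
gripper_width: 0.0853
[0.56261204 0.11426314 0.27459772] 10.475 [ 9.99893816e-01  1.44940629e-02  1.49808649e-03 -1.84620886e-04]
handle {'extent': [238.9, 74.0, 340.3, 206.2], 'p': 0.56}
nest {'extent': [241.0, 75.3, 336.5, 206.0], 'p': 0.91}
nest {'extent': [244.1, 226.3, 299.0, 281.0], 'p': 0.32}
section1_center {'extent': [416.4, 239.1, 469.0, 294.8], 'p': 0.28}
cover_center {'extent': [58.2, 137.5, 113.7, 196.0], 'p': 0.8}
cover_insert {'extent': [59.5, 136.1, 115.3, 197.9], 'p': 0.69}
```

View pics/w5.png

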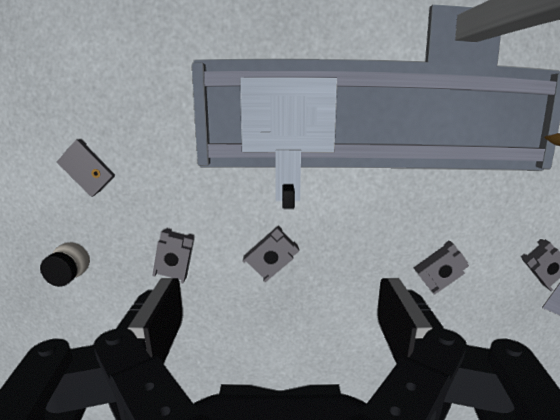

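Run:
```python
from h import *
im=cv2.imread('pics/w5.png')
cs=[(172,255),(271,253),(442,266),(86,167),(289,115)]
t=[cv2.resize(im[y-32:y+32,x-32:x+32] if i<4 else im[y-48:y+48,x-48:x+48],(260,260),interpolation=cv2.INTER_CUBIC) for i,(x,y) in enumerate(cs)]
tp=cv2.imread('pics/top0.png')
t.append(cv2.resize(im[232:296,496:560],(260,260),interpolation=cv2.INTER_CUBIC))
cv2.imwrite('pics/m5.png',np.vstack([np.hstack(t[:3]),np.hstack(t[3:])]))
from types import SimpleNamespace
s={'position':np.array([0.56261204,0.11426314,0.27459772]),'ee_rot':np.array([9.99893816e-01,1.44940629e-02,1.49808649e-03,-1.84620886e-04])}
f=lambda n,p,z:print(n,onz('wrist',p,z,s).round(4))
g=cv2.cvtColor(im,cv2.COLOR_BGR2GRAY)
for n,(x,y) in {'A':(172,260),'B':(271,257),'C':(446,271),'D':(552,268)}.items():
    w=g[y-10:y+10,x-10:min(x+10,560)]<45
    k,l,st,ce=cv2.connectedComponentsWithStats(w.astype(np.uint8));i=1+np.argmax(st[1:,4]);p=ce[i]+[x-10,y-10];print(st[i][4]);f(n,p,.027)
f('cover ins',(96,174),.017);f('handle',(288,190.5),.075)
for p in [(241,78),(337,79),(335,152),(240,150)]: f('plate',p,.030)
f('rail',(202,166),0);f('rail',(548,169),0)
f('tip',(549,138),.17)
```

```text
133
A [[0.4398 0.2562 0.027 ]]
137
B [[0.4473 0.1218 0.027 ]]
122
C [[ 0.4315 -0.1196  0.027 ]]
102
D [[ 0.4366 -0.2861  0.027 ]]
cover ins [[0.5524 0.3508 0.017 ]]
handle [[0.551  0.1034 0.075 ]]
plate [[0.6706 0.1601 0.03  ]]
plate [[0.6728 0.0505 0.03  ]]
plate [[0.5892 0.047  0.03  ]]
plate [[0.5883 0.1613 0.03  ]]
rail [[0.5623 0.2147 0.    ]]
rail [[ 0.5754 -0.2599  0.    ]]
tip [[ 0.6274 -0.1115  0.17  ]]
```

View pics/m5.png

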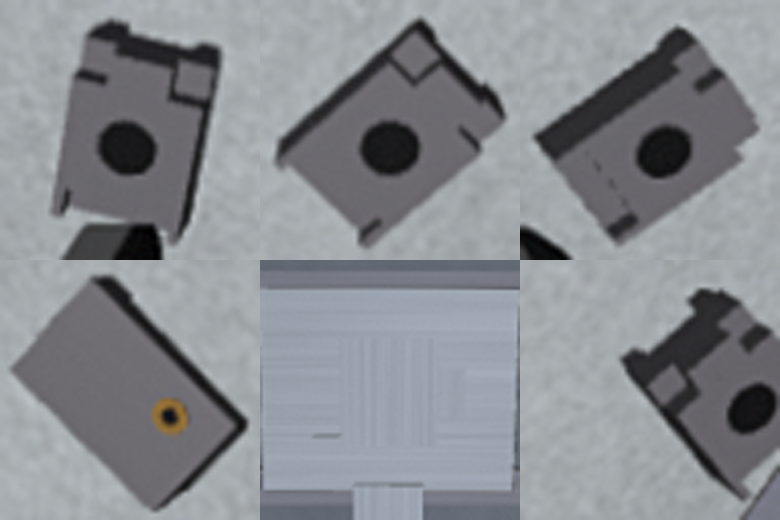

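```bash
python3 -m jog '[[-1,0.02,-0.01,-0.06,0,0,0],[-1,0.04,-0.01,-0.12,0,0,0],[-1,0.045,-0.01,-0.165,0,0,0],[-1,0.045,-0.01,-0.165,0,0,0],[-1,0.045,-0.01,-0.165,0,0,0]]'
python3 - <<'E'
from h import *
im,s=snap('wrist','w6');print(s['position'],s['t'],s['ee_rot'],s['joint_pos'])
cl=cv2.createCLAHE(4,(4,4));g=cv2.cvtColor(im,cv2.COLOR_RGB2GRAY);
c=proj('wrist',[.6295,.1035,.042],s)[0].astype(int);print(c)
x0,y0=c[0]-120,max(c[1]-90,0)
o=cv2.resize(cl.apply(g)[y0:y0+180,x0:x0+240],None,fx=3.3,fy=3.3,interpolation=cv2.INTER_CUBIC)
print(x0,y0);cv2.imwrite('pics/w6c.png',o)
E
```

```text
t: 11.45
position: [0.6078, 0.1042, 0.1101]
ee_rot: [1.0, 0.014, 0.001, -0.0]
wrist_force: [-0.1, 0.3, 0.3]
gripper_width: 0.0854
[0.60783682 0.10418775 0.11006008] 11.45 [ 9.99895535e-01  1.44196163e-02  9.93236956e-04 -8.38887879e-05] [9.42807691e-02 5.70762255e-01 1.55335696e+00 1.03212588e-05
 1.01547992e+00 1.63623142e+00]
[279 189]
159 99
```

View pics/w6c.png

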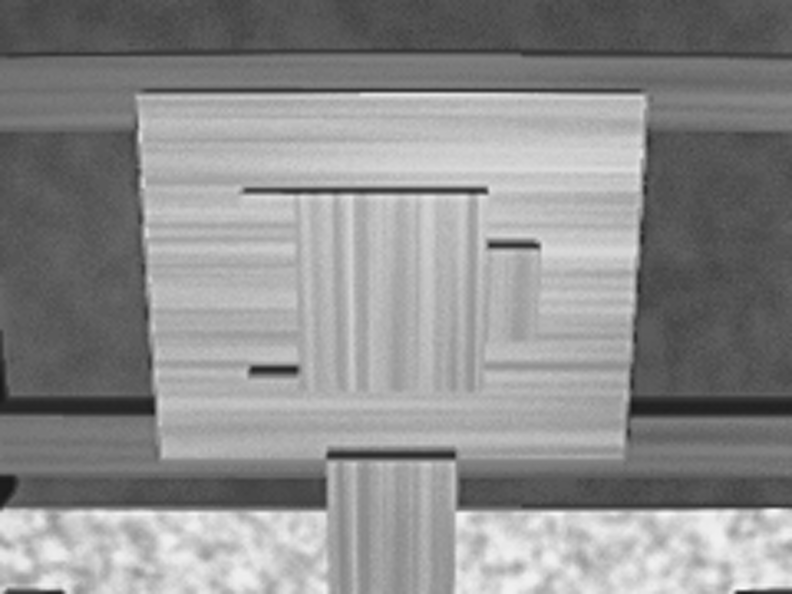

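Run:
```python
from h import *
s={'position':np.array([0.60783682,0.10418775,0.11006008]),'ee_rot':np.array([9.99895535e-01,1.44196163e-02,9.93236956e-04,-8.38887879e-05])}
q=lambda x,y,z=.042:onz('wrist',(159+(x+.5)/3.3-.5,99+(y+.5)/3.3-.5),z,s)[0].round(4)
print('nest',q(393,293.7))
print(q(243,193),q(488,193),q(540,247),q(540,341),q(246.5,293))
print('plate',q(137,95,.034),q(647,95,.034),q(160,459,.034),q(625,459,.034))
print('handle?',q(391,455,.034))
```

```text
nest [0.6307 0.1049 0.042 ]
[0.6516 0.1371 0.042 ] [0.653  0.0854 0.042 ] [0.6418 0.0737 0.042 ] [0.6209 0.0724 0.042 ] [0.63   0.1366 0.042 ]
plate [0.6709 0.1608 0.034 ] [0.674  0.0518 0.034 ] [0.5874 0.1586 0.034 ] [0.5905 0.0493 0.034 ]
handle? [0.59   0.1043 0.034 ]
```

```bash
python3 -m jog '[[-1,0,0,0.06,0,0,0.1],[-1,-0.05,0.05,0.06,0,0,0.3],[-1,-0.09,0.08,0.05,0,0,0.5],[-1,-0.13,0.12,0.04,0,0,0.7],[-1,-0.15,0.15,0.04,0,0,0.9],[-1,-0.165,0.151,0.04,0,0,1.05],[-1,-0.165,0.151,0.04,0,0,1.25],[-1,-0.165,0.151,0.04,0,0,1.45],[-1,-0.165,0.151,0.04,0,0,1.65],[-1,-0.165,0.151,0.04,0,0,1.8],[-1,-0.165,0.151,0.04,0,0,2.0],[-1,-0.165,0.151,0.04,0,0,2.2],[-1,-0.165,0.151,0.04,0,0,2.35],[-1,-0.165,0.151,0.04,0,0,2.5],[-1,-0.165,0.151,0.04,0,0,2.7],[-1,-0.165,0.151,0.04,0,0,2.916],[-1,-0.165,0.151,0.04,0,0,2.916],[-1,-0.165,0.151,0.04,0,0,2.916]]'
cat >> h.py <<'E'
def disc(im,st,guess,z,r=22,thr=45,cam='wrist'):
    x,y=proj(cam,guess,st)[0].astype(int);g=cv2.cvtColor(im,cv2.COLOR_RGB2GRAY)
    x0,y0=max(x-r,0),max(y-r,0);w=(g[y0:y+r,x0:x+r]<thr).astype(np.uint8)
    k,l,s,c=cv2.connectedComponentsWithStats(w);best=None
    for i in range(1,k):
        a=s[i];ok=a[4]>60 and .7<a[2]/a[3]<1.4 and a[4]>.65*a[2]*a[3]
        if ok and (best is None or a[4]>s[best][4]): best=i
    if best is None: return None
    p=c[best]+[x0,y0];return p.round(1),s[best][4],onz(cam,p,z,st)[0].round(4)
def edges(im,st,cen,th,z,L=.064,W=.044,cam='wrist'):
    """refine cen,th by maximising gradient along outline of the top face"""
    from scipy.optimize import minimize
    g=cv2.GaussianBlur(cv2.cvtColor(im,cv2.COLOR_RGB2GRAY),(0,0),1.2).astype(np.float32)
    m=np.hypot(cv2.Sobel(g,cv2.CV_32F,1,0),cv2.Sobel(g,cv2.CV_32F,0,1))
    t=np.linspace(-1,1,40)
    q=np.r_[np.c_[t*L/2,0*t+W/2],np.c_[t*L/2,0*t-W/2],np.c_[0*t+L/2,t*W/2*.8],np.c_[0*t-L/2,t*W/2*.4]]
    def f(v):
        a=v[2];P=q@np.array([[np.cos(a),np.sin(a)],[-np.sin(a),np.cos(a)]])+v[:2]
        u=proj(cam,np.c_[P,np.full(len(P),z)],st).astype(np.float32)
        return -np.minimum(cv2.remap(m,u[:,:1],u[:,1:],cv2.INTER_LINEAR),120).mean()
    best=min((minimize(f,[cen[0],cen[1],th+d],method='Nelder-Mead',options=dict(initial_simplex=[[cen[0],cen[1],th+d],[cen[0]+.003,cen[1],th+d],[cen[0],cen[1]+.003,th+d],[cen[0],cen[1],th+d+.06]])) for d in np.radians([-9,-6,-3,0,3,6,9])),key=lambda r:r.fun)
    return best.x[:2].round(4),np.degrees(best.x[2]).round(2),round(best.fun,1)
E
python3 - <<'E'
from h import *
im,s=snap('wrist','w7');print(s['position'],s['t'],s['joint_pos'].round(2),R.from_quat(s['ee_rot']).as_matrix()[:,0])
print(disc(im,s,[.4398,.2562,.027],.027));print(edges(im,s,[.4398,.2562],np.radians(168.7),.027))
w5=cv2.imread('pics/w5.png')[:,:,::-1].copy();s5={'position':np.array([0.56261204,0.11426314,0.27459772]),'ee_rot':np.array([9.99893816e-01,1.44940629e-02,1.49808649e-03,-1.84620886e-04])}
for n,c,t in [('A',[.4398,.2562],168.7),('B',[.4473,.1218],134.5),('C',[.4315,-.1196],122)]: print(n,edges(w5,s5,c,np.radians(t),.027))
print('cov',edges(w5,s5,[.559,.362],np.radians(-134.5),.017))
E
```

```text
t: 13.75
position: [0.4427, 0.2554, 0.1501]
ee_rot: [0.098, 0.995, 0.001, 0.001]
wrist_force: [-0.9, -0.4, -0.0]
gripper_width: 0.0853
[0.44274613 0.25542945 0.15011046] 13.75 [ 0.43  0.34  1.81 -0.    0.99 -0.94] [-0.9806369   0.19581643 -0.00268178]
(array([280.6, 190.5]), np.int32(345), array([0.4398, 0.2561, 0.027 ]))
(array([0.4394, 0.2562]), np.float64(166.75), np.float64(-116.7))
A (array([0.442 , 0.2556]), np.float64(165.94), np.float64(-111.8))
B (array([0.4465, 0.1215]), np.float64(136.88), np.float64(-114.3))Traceback (most recent call last):
  File "<stdin>", line 5, in <module>
  File "h.py", line 47, in edges
    best=min((minimize(f,[cen[0],cen[1],th+d],method='Nelder-Mead',options=dict(initial_simplex=[[cen[0],cen[1],th+d],[cen[0]+.003,cen[1],th+d],[cen[0],cen[1]+.003,th+d],[cen[0],cen[1],th+d+.06]])) for d in np.radians([-9,-6,-3,0,3,6,9])),key=lambda r:r.fun)
  File "h.py", line 47, in <genexpr>
    best=min((minimize(f,[cen[0],cen[1],th+d],method='Nelder-Mead',options=dict(initial_simplex=[[cen[0],cen[1],th+d],[cen[0]+.003,cen[1],th+d],[cen[0],cen[1]+.003,th+d],[ce
[... 192 characters left out ...]
^^^^^^^^^^^^^^^^^^^^^^^^^^^^^^^^^^^^^^^^^^^^^^^^^^^^^^^^^^^^^^^^^^^^^^^^^^^^^^^^^^^^^^^^^^^
    res = _minimize_neldermead(fun, x0, args, callback, bounds=bounds,
                               **options)
    fsim[j] = func(sim[j])
              ~~~~^^^^^^^^
    fx = function(np.copy(x), *(wrapper_args + args))
  File "h.py", line 45, in f
    u=proj(cam,np.c_[P,np.full(len(P),z)],st).astype(np.float32)
      ~~~~^^^^^^^^^^^^^^^^^^^^^^^^^^^^^^^^^^^
  File "h.py", line 22, in proj
    c,o,A=pose(cam,st);K=np.array(c['camera_matrix']);q=(np.atleast_2d(P)-o)@A
          ~~~~^^^^^^^^
  File "h.py", line 5, in pose
    c=ctrl.calibration(cam)
ValueError: time passes only in moves, steps and waits
```

View pics/w7.png

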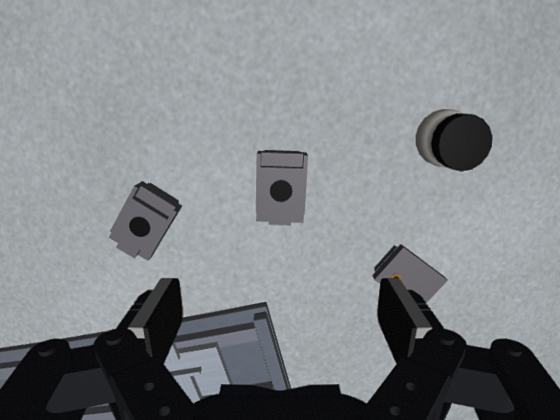

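```bash
sed -i "s/^def pose/_C={}\ndef pose/; s/    c=ctrl.calibration(cam)\$/    c=_C.setdefault(cam,None) or _C.__setitem__(cam,ctrl.calibration(cam)) or _C[cam]/" h.py
python3 -m jog '[[-1,-0.003,0.0007,-0.06,0,0,-0.034],[-1,-0.003,0.0007,-0.12,0,0,-0.034],[-1,-0.003,0.0007,-0.16,0,0,-0.034],[-1,-0.003,0.0007,-0.175,0,0,-0.034],[-1,-0.003,0.0007,-0.175,0,0,-0.034]]'
python3 -m jog '[[0.5,0,0,0,0,0,0],[0.5,0,0,0,0,0,0],[0.5,0,0,0,0,0,0],[0.5,0,0,0,0,0,0]]' 30
```

```text
t: 14.42
position: [0.4394, 0.2559, -0.0264]
ee_rot: [0.115, 0.993, 0.0, 0.0]
wrist_force: [-1.3, -0.3, 0.5]
gripper_width: 0.0851
t: 14.92
position: [0.4398, 0.2561, -0.0256]
ee_rot: [0.115, 0.993, 0.001, 0.001]
wrist_force: [-1.2, -1.0, 9.7]
gripper_width: 0.0432
```

```bash
python3 -m jog '[[0.5,0,0,0.05,0,0,0],[0.5,0,0,0.11,0,0,0],[0.5,0.04,-0.03,0.11,0,0,-0.18],[0.5,0.08,-0.06,0.11,0,0,-0.36],[0.5,0.12,-0.09,0.11,0,0,-0.54],[0.5,0.16,-0.12,0.11,0,0,-0.72],[0.5,0.18,-0.14,0.11,0,0,-0.9],[0.5,0.1909,-0.1512,0.11,0,0,-1.08],[0.5,0.1909,-0.1512,0.11,0,0,-1.24],[0.5,0.1909,-0.1512,0.11,0,0,-1.312],[0.5,0.1909,-0.1512,0.08,0,0,-1.312],[0.5,0.1909,-0.1512,0.055,0,0,-1.312],[0.5,0.1909,-0.1512,0.055,0,0,-1.312],[0.5,0.1909,-0.1512,0.055,0,0,-1.312]]'
python3 - <<'E'
from h import *
im,s=snap('wrist','w8');M=R.from_quat(s['ee_rot']).as_matrix();print(s['position'],np.degrees(np.arctan2(M[1,0],M[0,0])),s['wrist_force'])
print(disc(im,s,s['position']+[0,0,.035+.01],s['position'][2]+.0256+.027,40))
E
```

```text
t: 16.68
position: [0.6307, 0.1046, 0.0295]
ee_rot: [0.697, 0.717, 0.001, 0.0]
wrist_force: [0.7, 0.0, -0.1]
gripper_width: 0.0436
[0.63065181 0.10461717 0.0294638 ] 91.60198590846599 [ 0.73707424  0.04915346 -0.11027   ]
(array([279.6, 306. ]), np.int32(1587), array([0.632 , 0.1052, 0.0821]))
```

View pics/w8.png

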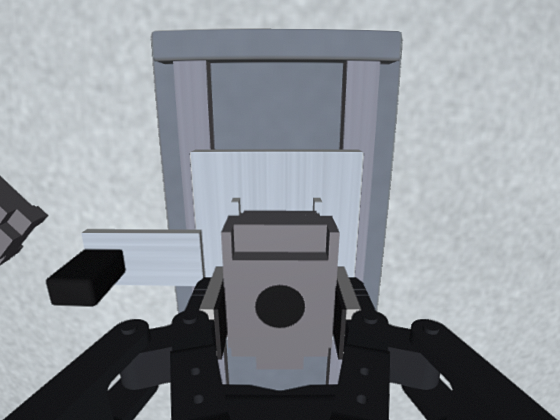

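Run:
```python
from h import *
im=cv2.imread('pics/w8.png');s=ctrl.observe()
g=cv2.cvtColor(im,cv2.COLOR_BGR2GRAY)
print(g[200:212:3,224:248]);print(g[200:212:3,306:330])
for p in [(240,198),(314,198),(232,198),(321,198),(279.6,306),(191,155),(362,155)]: print(p,onz('wrist',p,.042,s)[0].round(4))
o,d=ray('wrist',[(276.5,198),(279.6,306)],s);print((.28-.042))
```

```text
[[194 190 191 192 192 193 193 165 115 104 105 105 107 108 102  87 152 186
  193 197 195 193 193 196]
 [194 191 191 191 191 193 193 192 193 194 194 195 197 197 135  86 151 185
  193 196 196 193 194 195]
 [194 191 191 191 191 192 192 191 191 192 191 193 194 196 146  87 125 183
  193 197 195 194 194 195]
 [195 192 191 191 192 191 192 192 193 191 192 191 194 195 147  88 125 183
  194 198 187 184 185 187]]
[[191 191 192 194 196 196 193  91  93 107 108 106 105 105 104 134 183 185
  185 185 187 190 192 191]
 [193 192 193 194 195 195 193  88 114 193 198 194 194 195 193 194 188 185
  185 186 189 191 192 193]
 [192 193 193 194 196 195 165  80 128 192 195 192 192 191 192 191 187 184
  186 187 188 191 193 194]
 [197 198 199 200 201 200 168  84 131 194 196 195 193 191 191 193 185 185
  186 187 190 192 192 194]]
(240, 198) [0.6124 0.1385 0.042 ]
(314, 198) [0.6478 0.1394 0.042 ]
(232, 198) [0.6085 0.1384 0.042 ]
(321, 198) [0.6512 0.1395 0.042 ]
(279.6, 306) [0.633  0.0791 0.042 ]
(191, 155) [0.5897 0.1586 0.042 ]
(362, 155) [0.669  0.1607 0.042 ]
0.23800000000000002
```

```bash
python3 -m jog '[[0.5,-0.001,0.0013,-0.006,0,0,0],[0.5,-0.001,0.0013,-0.012,0,0,0],[0.5,-0.001,0.0013,-0.015,0,0,0],[0.5,-0.001,0.0013,-0.015,0,0,0]]';python3 -m jog '[[0.5,0,0,-0.003,0,0,0],[0.5,0,0,-0.004,0,0,0],[0.5,0,0,-0.004,0,0,0]]'
```

```text
t: 17.23
position: [0.6288, 0.1058, 0.0129]
ee_rot: [0.697, 0.717, -0.0, -0.0]
wrist_force: [0.1, 0.4, -0.6]
gripper_width: 0.0434
t: 17.6
position: [0.629, 0.1059, 0.0095]
ee_rot: [0.697, 0.717, -0.0, -0.0]
wrist_force: [-2.4, 0.0, 4.6]
gripper_width: 0.043
```

```bash
python3 -m jog '[[0.5,0,0,-0.001,0,0,0],[0.5,0,0,-0.001,0,0,0]]';python3 -m jog '[[-1,0,0,0.001,0,0,0],[-1,0,0,0.001,0,0,0],[-1,0,0,0.001,0,0,0],[-1,0,0,0.04,0,0,0],[-1,0,0,0.09,0,0,0],[-1,-0.04,0.03,0.13,0,0,0.15],[-1,-0.08,0.03,0.13,0,0,0.3],[-1,-0.12,0.03,0.13,0,0,0.45],[-1,-0.16,0.03,0.13,0,0,0.6],[-1,-0.18,0.016,0.13,0,0,0.786],[-1,-0.18,0.016,0.13,0,0,0.786],[-1,-0.18,0.016,0.13,0,0,0.786]]'
python3 - <<'E'
from h import *
im,s=snap('wrist','w9');M=R.from_quat(s['ee_rot']).as_matrix();print(s['position'],np.degrees(np.arctan2(M[1,0],M[0,0])))
print(disc(im,s,[.447,.1217,.027],.027,26));print(edges(im,s,[.447,.1217],np.radians(136.5),.027))
t=[d for d in ctrl.find_in('wrist','cover_center')][:1];print(t)
E
```

```text
t: 17.85
position: [0.629, 0.1059, 0.0094]
ee_rot: [0.697, 0.717, -0.0, 0.0]
wrist_force: [-8.1, -1.0, 14.2]
gripper_width: 0.0438
t: 19.35
position: [0.45, 0.1221, 0.1384]
ee_rot: [0.371, 0.928, 0.0, 0.0]
wrist_force: [0.1, -0.2, 0.4]
gripper_width: 0.0853
[0.45004227 0.12208608 0.13840404] 136.394406711486
(array([276.7, 195.3]), np.int32(381), array([0.4472, 0.1217, 0.027 ]))
(array([0.447 , 0.1221]), np.float64(134.7), np.float64(-116.5))
[{'extent': [521.6, 66.0, 557.8, 120.2], 'p': 0.88}]
```

```bash
python3 -m jog '[[-1,-0.003,-0.0003,-0.06,0,0,-0.03],[-1,-0.003,-0.0003,-0.12,0,0,-0.03],[-1,-0.003,-0.0003,-0.154,0,0,-0.03],[-1,-0.003,-0.0003,-0.164,0,0,-0.03],[-1,-0.003,-0.0003,-0.164,0,0,-0.03],[0.5,-0.003,-0.0003,-0.164,0,0,-0.03],[0.5,-0.003,-0.0003,-0.164,0,0,-0.03],[0.5,-0.003,-0.0003,-0.164,0,0,-0.03],[0.5,-0.003,-0.0003,-0.164,0,0,-0.03],[0.5,-0.003,-0.0003,-0.164,0,0,-0.03]]' 30
python3 -m jog '[[0.5,0,0,0.06,0,0,0],[0.5,0,0,0.12,0,0,0],[0.5,0.04,-0.004,0.13,0,0,-0.18],[0.5,0.08,-0.008,0.13,0,0,-0.36],[0.5,0.12,-0.01,0.13,0,0,-0.54],[0.5,0.16,-0.014,0.13,0,0,-0.7],[0.5,0.1814,-0.0158,0.13,0,0,-0.752],[0.5,0.1814,-0.0158,0.09,0,0,-0.752],[0.5,0.1814,-0.0158,0.068,0,0,-0.752],[0.5,0.1814,-0.0158,0.068,0,0,-0.752],[0.5,0.1814,-0.0158,0.068,0,0,-0.752]]'
python3 - <<'E'
from h import *
im,s=snap('wrist','w10');M=R.from_quat(s['ee_rot']).as_matrix();print(s['position'],np.degrees(np.arctan2(M[1,0],M[0,0])))
print(disc(im,s,s['position']+[0,0,.05],s['position'][2]+.0256+.027,40))
E
```

```text
t: 20.7
position: [0.4467, 0.1217, -0.0248]
ee_rot: [0.383, 0.924, 0.0, 0.001]
wrist_force: [-2.4, 0.4, 8.9]
gripper_width: 0.0436
t: 22.08
position: [0.6281, 0.1058, 0.0435]
ee_rot: [0.696, 0.718, 0.001, 0.001]
wrist_force: [1.0, -0.1, -0.3]
gripper_width: 0.0432
[0.62805696 0.10584288 0.04350813] 91.83146950084064
(array([279.6, 305.4]), np.int32(1568), array([0.6294, 0.1068, 0.0961]))
```

```bash
python3 -m jog '[[0.5,0.0002,-0.0003,-0.006,0,0,-0.003],[0.5,0.0002,-0.0003,-0.011,0,0,-0.003],[0.5,0.0002,-0.0003,-0.013,0,0,-0.003],[0.5,0.0002,-0.0003,-0.014,0,0,-0.003],[0.5,0.0002,-0.0003,-0.014,0,0,-0.003]]'
```

```text
t: 22.75
position: [0.6283, 0.1055, 0.0304]
ee_rot: [0.697, 0.717, 0.001, 0.001]
wrist_force: [-8.0, -1.5, 21.1]
gripper_width: 0.0435
```

```bash
python3 -m jog '[[-1,0,0,0.001,0,0,0],[-1,0,0,0.001,0,0,0],[-1,0,0,0.001,0,0,0],[-1,0,0,0.05,0,0,0],[-1,-0.04,0,0.10,0,0,0],[-1,-0.10,0,0.11,0,0,0.15],[-1,-0.15,-0.03,0.11,0,0,0.3],[-1,-0.18,-0.08,0.11,0,0,0.45],[-1,-0.195,-0.14,0.11,0,0,0.552],[-1,-0.195,-0.20,0.11,0,0,0.552],[-1,-0.195,-0.225,0.11,0,0,0.552],[-1,-0.195,-0.225,0.11,0,0,0.552],[-1,-0.195,-0.225,0.11,0,0,0.552]]'
python3 - <<'E'
from h import *
im,s=snap('wrist','w11');M=R.from_quat(s['ee_rot']).as_matrix();print(s['position'],np.degrees(np.arctan2(M[1,0],M[0,0])))
print(disc(im,s,[.4315,-.1196,.027],.027,26));print(edges(im,s,[.4315,-.1196],np.radians(123),.027))
E
```

```text
t: 24.38
position: [0.4325, -0.1188, 0.138]
ee_rot: [0.475, 0.88, 0.0, -0.0]
wrist_force: [0.4, 0.3, -0.1]
gripper_width: 0.0856
[ 0.43248936 -0.11880595  0.13802797] 123.29906926575346
(array([277.7, 198.1]), np.int32(377), array([ 0.4318, -0.1197,  0.027 ]))
(array([ 0.4316, -0.1191]), np.float64(131.86), np.float64(-116.2))
```

Run:
```python
from h import *
im=cv2.imread('pics/w11.png')[:,:,::-1].copy();s=ctrl.observe()
for t in (120,126,132,138): print(edges(im,s,[.4317,-.1194],np.radians(t),.027))
g=im[:,:,0];x,y=278,198
c=((g[y-70:y+70,x-70:x+70]<130)).astype(np.uint8);k,l,st,ce=cv2.connectedComponentsWithStats(c);i=l[70,70];print(st[i]);
pts=np.argwhere(l==i)[:,::-1]+[x-70,y-70];print(cv2.minAreaRect(pts.astype(np.int32)))
```

```text
(array([ 0.4316, -0.1189]), np.float64(131.97), np.float64(-116.2))
(array([ 0.4316, -0.1189]), np.float64(131.9), np.float64(-116.2))
(array([ 0.4316, -0.1189]), np.float64(131.9), np.float64(-116.2))
(array([ 0.4316, -0.1189]), np.float64(132.02), np.float64(-116.2))
[  38   26   61   81 3877]
((276.92999267578125, 194.510009765625), (77.35748291015625, 52.8915901184082), 81.8698959350586)
```

```bash
python3 -m jog '[[-1,-0.0007,-0.0006,-0.06,0,0,0.15],[-1,-0.0007,-0.0006,-0.12,0,0,0.15],[-1,-0.0007,-0.0006,-0.154,0,0,0.15],[-1,-0.0007,-0.0006,-0.163,0,0,0.15],[-1,-0.0007,-0.0006,-0.163,0,0,0.15],[0.5,-0.0007,-0.0006,-0.163,0,0,0.15],[0.5,-0.0007,-0.0006,-0.163,0,0,0.15],[0.5,-0.0007,-0.0006,-0.163,0,0,0.15],[0.5,-0.0007,-0.0006,-0.163,0,0,0.15],[0.5,-0.0007,-0.0006,-0.163,0,0,0.15]]' 30
python3 -m jog '[[0.5,0,0,0.06,0,0,0],[0.5,0,0,0.12,0,0,0],[0.5,0.0,0.05,0.15,0,0,-0.15],[0.5,0.01,0.11,0.15,0,0,-0.3],[0.5,0.03,0.17,0.15,0,0,-0.45],[0.5,0.06,0.22,0.15,0,0,-0.6],[0.5,0.11,0.2251,0.15,0,0,-0.703],[0.5,0.16,0.2251,0.15,0,0,-0.703],[0.5,0.1966,0.2251,0.14,0,0,-0.703],[0.5,0.1966,0.2251,0.10,0,0,-0.703],[0.5,0.1966,0.2251,0.088,0,0,-0.703],[0.5,0.1966,0.2251,0.088,0,0,-0.703],[0.5,0.1966,0.2251,0.088,0,0,-0.703]]'
python3 - <<'E'
from h import *
im,s=snap('wrist','w12');M=R.from_quat(s['ee_rot']).as_matrix();print(s['position'],np.degrees(np.arctan2(M[1,0],M[0,0])))
print(disc(im,s,s['position']+[0,0,.05],s['position'][2]+.0256+.027,40))
E
```

```text
t: 25.68
position: [0.4325, -0.1203, -0.0238]
ee_rot: [0.408, 0.913, 0.0, 0.001]
wrist_force: [-0.6, 1.7, 10.2]
gripper_width: 0.0438
t: 27.3
position: [0.6291, 0.1051, 0.0649]
ee_rot: [0.697, 0.717, 0.001, 0.001]
wrist_force: [-0.3, 0.6, -0.5]
gripper_width: 0.0436
[0.62914357 0.10508821 0.06490106] 91.60855222752707
(array([279.6, 301.2]), np.int32(1567), array([0.6305, 0.1079, 0.1175]))
```

```bash
python3 -m jog '[[0.5,-0.0008,-0.0014,-0.006,0,0,0],[0.5,-0.0008,-0.0014,-0.011,0,0,0],[0.5,-0.0008,-0.0014,-0.013,0,0,0],[0.5,-0.0008,-0.0014,-0.0145,0,0,0],[0.5,-0.0008,-0.0014,-0.0145,0,0,0]]'
```

```text
t: 27.98
position: [0.6278, 0.1035, 0.0512]
ee_rot: [0.697, 0.717, -0.0, 0.0]
wrist_force: [-12.6, -1.7, 24.8]
gripper_width: 0.0433
```

```bash
python3 -m jog '[[-1,0,0,0.001,0,0,0],[-1,0,0,0.001,0,0,0],[-1,0,0,0.001,0,0,0],[-1,0,0,0.05,0,0,0],[-1,-0.04,0,0.10,0,0,0],[-1,-0.10,-0.01,0.11,0,0,0],[-1,-0.15,-0.04,0.11,0,0,-0.15],[-1,-0.18,-0.09,0.11,0,0,-0.3],[-1,-0.19,-0.15,0.11,0,0,-0.45],[-1,-0.19,-0.21,0.11,0,0,-0.6],[-1,-0.19,-0.27,0.11,0,0,-0.75],[-1,-0.19,-0.33,0.10,0,0,-0.9],[-1,-0.19,-0.389,0.09,0,0,-0.9],[-1,-0.19,-0.389,0.09,0,0,-0.9],[-1,-0.19,-0.389,0.09,0,0,-0.9],[-1,-0.19,-0.389,0.09,0,0,-0.9]]'
python3 - <<'E'
from h import *
im,s=snap('wrist','w13');M=R.from_quat(s['ee_rot']).as_matrix();print(s['position'],s['joint_pos'].round(2),np.degrees(np.arctan2(M[1,0],M[0,0])))
print(disc(im,s,[.4366,-.2861,.027],.027,26))
for t in (-148,-140,-132):print(edges(im,s,[.4366,-.2861],np.radians(t),.027))
E
```

```text
t: 29.98
position: [0.4379, -0.2843, 0.1389]
ee_rot: [0.939, 0.343, 0.0, -0.0]
wrist_force: [-0.6, 0.8, 0.9]
gripper_width: 0.085
[ 0.43793634 -0.28434374  0.13891725] [-0.67  0.38  1.79  0.    0.98  0.21] 40.1185550543187
(array([278.1, 201.9]), np.int32(361), array([ 0.4371, -0.2859,  0.027 ]))
(array([ 0.4388, -0.2844]), np.float64(-131.96), np.float64(-119.9))
(array([ 0.4389, -0.2844]), np.float64(-131.75), np.float64(-119.9))
(array([ 0.4388, -0.2844]), np.float64(-131.96), np.float64(-119.9))
```

```bash
python3 -m jog '[[-1,-0.0008,-0.0016,-0.06,0,0,0.1396],[-1,-0.0008,-0.0016,-0.12,0,0,0.1396],[-1,-0.0008,-0.0016,-0.154,0,0,0.1396],[-1,-0.0008,-0.0016,-0.163,0,0,0.1396],[-1,-0.0008,-0.0016,-0.163,0,0,0.1396],[0.5,-0.0008,-0.0016,-0.163,0,0,0.1396],[0.5,-0.0008,-0.0016,-0.163,0,0,0.1396],[0.5,-0.0008,-0.0016,-0.163,0,0,0.1396],[0.5,-0.0008,-0.0016,-0.163,0,0,0.1396],[0.5,-0.0008,-0.0016,-0.163,0,0,0.1396]]' 30
python3 -m jog '[[0.5,0,0,0.05,0,0,0],[0.5,-0.005,0.03,0.06,0,0,-0.18],[0.5,-0.01,0.06,0.06,0,0,-0.36],[0.5,-0.017,0.09,0.06,0,0,-0.54],[0.5,-0.017,0.106,0.06,0,0,-0.72],[0.5,-0.017,0.106,0.06,0,0,-0.9],[0.5,-0.017,0.106,0.06,0,0,-1.08],[0.5,-0.017,0.106,0.06,0,0,-1.26],[0.5,-0.017,0.106,0.06,0,0,-1.44],[0.5,-0.017,0.106,0.06,0,0,-1.62],[0.5,-0.017,0.106,0.06,0,0,-1.8],[0.5,-0.017,0.106,0.05,0,0,-1.98],[0.5,-0.017,0.106,0.03,0,0,-2.182],[0.5,-0.017,0.106,0.008,0,0,-2.182],[0.5,-0.017,0.106,0.002,0,0,-2.182],[0.5,-0.017,0.106,0,0,0,-2.182],[0.5,-0.017,0.106,0,0,0,-2.182],[-1,-0.017,0.106,0,0,0,-2.182],[-1,-0.017,0.106,0,0,0,-2.182],[-1,-0.017,0.106,0.01,0,0,-2.182]]'
python3 -m jog '[[-1,0,0,0.06,0,0,0.15],[-1,0,0,0.12,0,0,0.3],[-1,0,0,0.155,0,0,0.48],[-1,0,0,0.155,0,0,0.66],[-1,0,0,0.155,0,0,0.84],[-1,0,0,0.155,0,0,1.02],[-1,0,0,0.155,0,0,1.2],[-1,0,0,0.155,0,0,1.38],[-1,0,0,0.155,0,0,1.5708]]'
python3 -m jog '[[-1,0,0,0,0,0,0.18],[-1,0,0,0,0,0,0.36],[-1,0,0,0,0,0,0.54],[-1,0,0,0,0,0,0.72],[-1,0,0,0,0,0,0.9],[-1,0,0,0,0,0,1.08],[-1,0,0,0,0,0,1.26],[-1,0,0,0,0,0,1.44],[-1,0,0,0,0,0,1.5708],[-1,0,0,0,0,0,1.5708],[-1,0,0,0,0,0,1.5708]]'
python3 - <<'E'
from h import *
im,s=snap('wrist','w14');M=R.from_quat(s['ee_rot']).as_matrix();print(s['position'],s['joint_pos'].round(2),np.degrees(np.arctan2(M[1,0],M[0,0])))
print(disc(im,s,[.42,-.18,.027],.027,30))
for t in (100,106):print(edges(im,s,[.42,-.18],np.radians(t),.027))
E
```

```text
t: 31.28
position: [0.4374, -0.2874, -0.0233]
ee_rot: [0.913, 0.407, 0.0, 0.001]
wrist_force: [-0.9, 0.9, 7.9]
gripper_width: 0.0435
t: 33.78
position: [0.4197, -0.1809, -0.0142]
ee_rot: [0.783, -0.622, -0.0, 0.0]
wrist_force: [-0.6, 0.1, -0.2]
gripper_width: 0.0854
t: 34.9
position: [0.4199, -0.181, 0.1414]
ee_rot: [0.993, 0.115, 0.0, 0.0]
wrist_force: [-0.0, -0.2, 0.2]
gripper_width: 0.0857
t: 36.28
position: [0.4199, -0.181, 0.141]
ee_rot: [0.625, 0.781, 0.0, 0.0]
wrist_force: [0.2, 0.1, 0.8]
gripper_width: 0.0856
[ 0.41990444 -0.18103754  0.14100274] [-0.51  0.27  1.94  0.    0.93 -0.73] 102.66295728507471
(array([279.5, 199.5]), np.int32(375), array([ 0.4215, -0.1829,  0.027 ]))
(array([ 0.4214, -0.1822]), np.float64(102.98), np.float64(-114.8))
(array([ 0.4214, -0.1822]), np.float64(102.98), np.float64(-114.8))
```

```bash
python3 -m jog '[[-1,0.0015,-0.0017,-0.06,0,0,0],[-1,0.0015,-0.0017,-0.12,0,0,0],[-1,0.0015,-0.0017,-0.154,0,0,0],[-1,0.0015,-0.0017,-0.165,0,0,0],[-1,0.0015,-0.0017,-0.165,0,0,0],[0.5,0.0015,-0.0017,-0.165,0,0,0],[0.5,0.0015,-0.0017,-0.165,0,0,0],[0.5,0.0015,-0.0017,-0.165,0,0,0],[0.5,0.0015,-0.0017,-0.165,0,0,0],[0.5,0.0015,-0.0017,-0.165,0,0,0]]' 30
python3 -m jog '[[0.5,0,0,0.06,0,0,0],[0.5,0,0.03,0.11,0,0,0],[0.5,0.0,0.08,0.15,0,0,-0.1],[0.5,0.01,0.14,0.16,0,0,-0.196],[0.5,0.02,0.20,0.16,0,0,-0.196],[0.5,0.04,0.25,0.16,0,0,-0.196],[0.5,0.08,0.2883,0.16,0,0,-0.196],[0.5,0.13,0.2883,0.16,0,0,-0.196],[0.5,0.18,0.2883,0.16,0,0,-0.196],[0.5,0.2067,0.2883,0.15,0,0,-0.196],[0.5,0.2067,0.2883,0.12,0,0,-0.196],[0.5,0.2067,0.2883,0.108,0,0,-0.196],[0.5,0.2067,0.2883,0.108,0,0,-0.196],[0.5,0.2067,0.2883,0.108,0,0,-0.196]]'
python3 - <<'E'
from h import *
im,s=snap('wrist','w15');M=R.from_quat(s['ee_rot']).as_matrix();print(s['position'],np.degrees(np.arctan2(M[1,0],M[0,0])))
print(disc(im,s,s['position']+[0,0,.05],s['position'][2]+.0256+.027,40))
E
```

```text
t: 37.58
position: [0.422, -0.183, -0.0233]
ee_rot: [0.624, 0.782, 0.0, 0.001]
wrist_force: [-1.2, 1.3, 8.5]
gripper_width: 0.0437
t: 39.33
position: [0.6286, 0.1057, 0.085]
ee_rot: [0.697, 0.717, 0.001, 0.001]
wrist_force: [0.5, 0.7, 0.4]
gripper_width: 0.0429
[0.62857016 0.1056553  0.08500256] 91.60080293970529
(array([279.7, 302.8]), np.int32(1548), array([0.6299, 0.1078, 0.1376]))
```

```bash
python3 -m jog '[[0.5,-0.0005,-0.0012,-0.006,0,0,0],[0.5,-0.0005,-0.0012,-0.011,0,0,0],[0.5,-0.0005,-0.0012,-0.013,0,0,0],[0.5,-0.0005,-0.0012,-0.0145,0,0,0],[0.5,-0.0005,-0.0012,-0.0145,0,0,0]]'
```

```text
t: 40.0
position: [0.6277, 0.1043, 0.0717]
ee_rot: [0.697, 0.717, 0.0, 0.0]
wrist_force: [-11.4, -1.9, 25.0]
gripper_width: 0.0434
```

```bash
python3 -m jog '[[-1,0,0,0.001,0,0,0],[-1,0,0,0.001,0,0,0],[-1,0,0,0.001,0,0,0],[-1,0,0,0.05,0,0,0],[-1,0,0,0.08,0,0,0.1],[-1,-0.01,0.04,0.08,0,0,0.25],[-1,-0.02,0.10,0.08,0,0,0.42],[-1,-0.03,0.15,0.08,0,0,0.6],[-1,-0.05,0.20,0.08,0,0,0.78],[-1,-0.06,0.24,0.08,0,0,0.96],[-1,-0.067,0.255,0.08,0,0,1.14],[-1,-0.067,0.255,0.08,0,0,1.32],[-1,-0.067,0.255,0.08,0,0,1.5],[-1,-0.067,0.255,0.08,0,0,1.68],[-1,-0.067,0.255,0.08,0,0,1.86],[-1,-0.067,0.255,0.08,0,0,2.04],[-1,-0.067,0.255,0.08,0,0,2.2],[-1,-0.067,0.255,0.08,0,0,2.34],[-1,-0.067,0.255,0.08,0,0,2.34],[-1,-0.067,0.255,0.08,0,0,2.34]]'
python3 - <<'E'
from h import *
im,s=snap('wrist','w16');M=R.from_quat(s['ee_rot']).as_matrix();print(s['position'],s['joint_pos'].round(2),np.degrees(np.arctan2(M[1,0],M[0,0])))
hsv=cv2.cvtColor(im,cv2.COLOR_RGB2HSV);b=cv2.inRange(hsv,(8,110,60),(30,255,255));k,l,st,ce=cv2.connectedComponentsWithStats(b);
for i in range(1,k):
  if st[i][4]>20:print(st[i],ce[i],onz('wrist',ce[i],.017,s))
for t in (-140,-130):print(edges(im,s,[.560,.362],np.radians(t),.017))
for d in ctrl.find_in('wrist','section1_center'):print(d)
t=snap('top','top2')[0]
for c in ('section1_center','cover_center'):
  for d in ctrl.find_in('top',c):print(c,d)
E
```

```text
t: 42.5
position: [0.5606, 0.3593, 0.149]
ee_rot: [-0.387, 0.922, -0.0, -0.0]
wrist_force: [1.0, -0.1, -0.4]
gripper_width: 0.0854
[0.56058845 0.35933565 0.14902987] [ 0.5   0.61  1.37  0.    1.15 -1.86] -134.50438384068744
[275 176  13  13  97] [281.01030928 181.83505155] [[0.55364327 0.35107489 0.017     ]]
(array([0.5593, 0.3672]), np.float64(-137.24), np.float64(-112.8))
(array([0.5593, 0.3672]), np.float64(-137.23), np.float64(-112.8))
cover_center {'extent': [120.5, 198.9, 147.0, 227.8], 'p': 0.87}
```

Run:
```python
import cv2,numpy as np
a=cv2.imread('pics/w16.png');b=cv2.imread('pics/top2.png')
cv2.imwrite('pics/m16.png',np.hstack([cv2.resize(a,(400,300)),cv2.resize(b[60:420],(400,300))]))
```

```text
(no output)
```

View pics/m16.png

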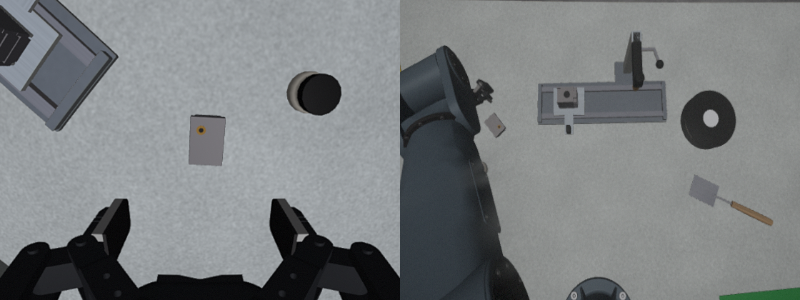

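```bash
python3 -m jog '[[-1,-0.0014,0.0079,-0.06,0,0,-0.048],[-1,-0.0014,0.0079,-0.12,0,0,-0.048],[-1,-0.0014,0.0079,-0.16,0,0,-0.048],[-1,-0.0014,0.0079,-0.173,0,0,-0.048],[-1,-0.0014,0.0079,-0.173,0,0,-0.048],[0.5,-0.0014,0.0079,-0.173,0,0,-0.048],[0.5,-0.0014,0.0079,-0.173,0,0,-0.048],[0.5,-0.0014,0.0079,-0.173,0,0,-0.048],[0.5,-0.0014,0.0079,-0.173,0,0,-0.048],[0.5,-0.0014,0.0079,-0.173,0,0,-0.048]]' 30
python3 -m jog '[[0.5,0,0,0.06,0,0,0],[0.5,0,0,0.12,0,0,-0.17],[0.5,0,0,0.16,0,0,-0.35],[0.5,0.01,-0.02,0.16,0,0,-0.53],[0.5,0.02,-0.05,0.16,0,0,-0.71],[0.5,0.03,-0.08,0.16,0,0,-0.89],[0.5,0.04,-0.11,0.16,0,0,-1.07],[0.5,0.05,-0.14,0.16,0,0,-1.25],[0.5,0.06,-0.17,0.16,0,0,-1.43],[0.5,0.0688,-0.20,0.16,0,0,-1.61],[0.5,0.0688,-0.23,0.16,0,0,-1.79],[0.5,0.0688,-0.2618,0.16,0,0,-1.97],[0.5,0.0688,-0.2618,0.16,0,0,-2.15],[0.5,0.0688,-0.2618,0.16,0,0,-2.289],[0.5,0.0688,-0.2618,0.14,0,0,-2.289],[0.5,0.0688,-0.2618,0.13,0,0,-2.289],[0.5,0.0688,-0.2618,0.13,0,0,-2.289],[0.5,0.0688,-0.2618,0.13,0,0,-2.289]]'
python3 - <<'E'
from h import *
im,s=snap('wrist','w17');M=R.from_quat(s['ee_rot']).as_matrix();print(s['position'],np.degrees(np.arctan2(M[1,0],M[0,0])))
hsv=cv2.cvtColor(im,cv2.COLOR_RGB2HSV);b=cv2.inRange(hsv,(8,110,60),(30,255,255));k,l,st,ce=cv2.connectedComponentsWithStats(b);
for i in range(1,k):
  if st[i][4]>40:
    p=onz('wrist',ce[i],s['position'][2]+.024+.017,s)[0];print(st[i],ce[i],p,p[:2]-s['position'][:2]-[-.0084,.0148])
E
```

```text
t: 44.0
position: [0.5599, 0.3676, -0.0223]
ee_rot: [-0.366, 0.931, 0.0, 0.001]
wrist_force: [-1.6, -0.4, 7.0]
gripper_width: 0.043
t: 46.25
position: [0.6284, 0.1055, 0.1069]
ee_rot: [0.696, 0.718, 0.0, 0.0]
wrist_force: [-0.5, -1.4, -0.6]
gripper_width: 0.0434
[0.62836611 0.10551356 0.10689695] 91.77647661093283
[247 248  28  25 437] [260.65675057 259.85354691] [0.62144689 0.1207736  0.14789695] [0.00148079 0.00046004]
```

```bash
python3 -m jog '[[0.5,-0.0006,0.0004,-0.006,0,0,-0.003],[0.5,-0.0006,0.0004,-0.011,0,0,-0.003],[0.5,-0.0006,0.0004,-0.014,0,0,-0.003],[0.5,-0.0006,0.0004,-0.015,0,0,-0.003],[0.5,-0.0006,0.0004,-0.015,0,0,-0.003]]'
```

```text
t: 46.92
position: [0.6274, 0.1059, 0.0927]
ee_rot: [0.697, 0.717, 0.0, 0.0]
wrist_force: [-6.3, -0.7, 15.0]
gripper_width: 0.043
```

```bash
python3 -m jog '[[-1,0,0,0.001,0,0,0],[-1,0,0,0.001,0,0,0],[-1,0,0,0.001,0,0,0],[-1,0,0,0.05,0,0,0],[-1,-0.04,0,0.09,0,0,-0.1],[-1,-0.10,0,0.107,0,0,-0.28],[-1,-0.12,-0.05,0.107,0,0,-0.46],[-1,-0.12,-0.11,0.107,0,0,-0.64],[-1,-0.12,-0.16,0.107,0,0,-0.82],[-1,-0.12,-0.206,0.107,0,0,-1.0],[-1,-0.12,-0.206,0.107,0,0,-1.18],[-1,-0.12,-0.206,0.107,0,0,-1.36],[-1,-0.12,-0.206,0.107,0,0,-1.57],[-1,-0.12,-0.206,0.107,0,0,-1.57],[-1,-0.12,-0.206,0.107,0,0,-1.57]]'
python3 - <<'E'
from h import *
im,s=snap('wrist','w18');print(s['position'],s['ee_rot'],s['t'])
def brass(im,cam,st,z):
  hsv=cv2.cvtColor(im,cv2.COLOR_RGB2HSV);b=cv2.inRange(hsv,(8,110,50),(30,255,255));k,l,S,ce=cv2.connectedComponentsWithStats(b)
  for i in range(1,k):
    if S[i][4]>15: print(cam,S[i],ce[i].round(1),onz(cam,ce[i],z,st)[0].round(4)); 
brass(im,'wrist',s,.132)
i2,_=snap('scene','s2');brass(i2,'scene',None,.132)
i3,_=snap('top','t3');brass(i3,'top',None,.132)
a=cv2.resize(im,(560,420))[:200,:];c=cv2.resize(i2[150:330,180:400],(489,400));d=cv2.resize(i3[90:270,180:400],(300,245))
out=np.zeros((600,800,3),np.uint8);out[:200,:560]=a;out[200:600,:489]=c;out[250:495,495:795]=d
cv2.imwrite('pics/m18.png',out[:,:,::-1])
E
```

```text
t: 48.8
position: [0.5074, -0.1001, 0.1981]
ee_rot: [1.0, 0.016, 0.0, -0.0]
wrist_force: [0.5, 0.7, -0.8]
gripper_width: 0.0852
[ 0.5074301  -0.10011106  0.19814933] [ 9.99869967e-01  1.61260313e-02  4.22176001e-06 -2.20775440e-06] 48.8
wrist [281  17  42  17 420] [300.8  23.3] [ 0.6378 -0.1107  0.132 ]
wrist [538 317  22  19 132] [548.7 324.6] [ 0.4157 -0.3422  0.132 ]
scene [360   0  10   5  20] [363.8   1.9] [-1.0294  2.465   0.132 ]
scene [ 389    0  140   71 2771] [464.6  26.4] [-0.1701  2.3712  0.132 ]
scene [526  11  33  33 313] [542.6  25. ] [0.1221 2.9786 0.132 ]
scene [377  23   8   4  16] [380.5  24.4] [-0.5138  1.9408  0.132 ]
scene [364  24   8   6  16] [367.7  26.2] [-0.5324  1.8352  0.132 ]
scene [385  25   8  10  24] [388.3  30. ] [-0.4005  1.8585  0.132 ]
scene [359  29   9   8  21] [362.9  32.3] [-0.4578  1.6881  0.132 ]
scene [433  29   6   8  17] [435.5  32.2] [-0.199   2.0535  0.132 ]
scene [528  29   9   7  17] [532.6  31.6] [0.1595 2.6815 0.132 ]
scene [375  33  17  22 113] [382.2  42.7] [-0.2521  1.5837  0.132 ]
scene [393  32   9  12  39] [397.5  37.4] [-0.26
[... 1687 characters left out ...]
 30] [439.9  90.8] [0.341  1.1437 0.132 ]
scene [384  86  13   8  30] [390.2  89.1] [0.196  0.9978 0.132 ]
scene [438  87  28  22 120] [453.7  97.8] [0.4197 1.1139 0.132 ]
scene [478  86  58  44 735] [508.4 107.2] [0.6135 1.1992 0.132 ]
scene [459  98  18  13  63] [467.2 105.3] [0.495  1.0822 0.132 ]
scene [262 105  17  21 272] [270.6 115.7] [0.0728 0.448  0.132 ]
scene [449 105   9   7  20] [452.6 107.7] [0.4695 1.0128 0.132 ]
scene [ 71 107  26  10 123] [ 83.1 111.3] [-0.4348 -0.0049  0.132 ]
scene [471 190  48  13  70] [494.4 196.1] [0.8669 0.5138 0.132 ]
scene [260 221   8   9  40] [263.6 224.7] [ 0.5365 -0.0242  0.132 ]
scene [  6 305  60  17 285] [ 34.4 313.3] [ 0.4482 -0.5492  0.132 ]
```

View pics/m18.png

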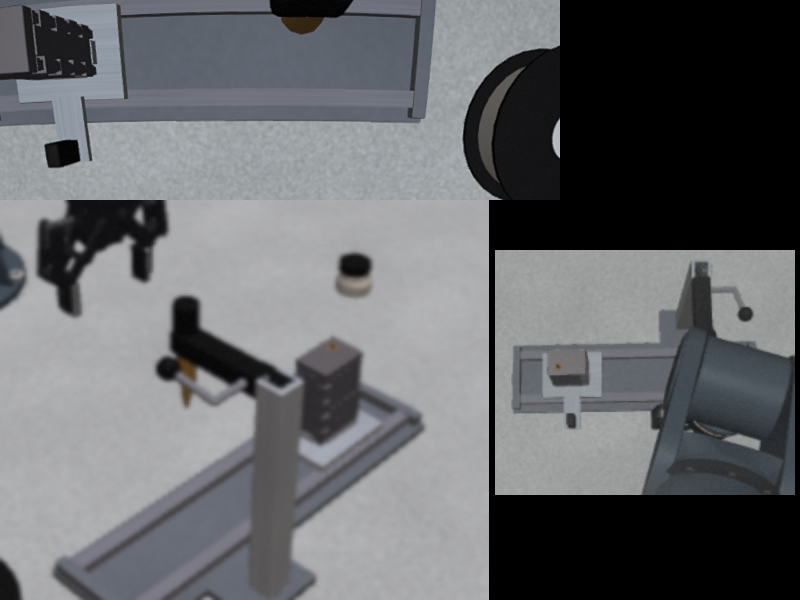

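Run:
```python
from h import *
s={'position':np.array([ 0.5074301,-0.10011106,0.19814933]),'ee_rot':np.array([9.99869967e-01,1.61260313e-02,4.22e-06,-2.2e-06])}
for z in (.236,.22,.2,.17): print(z,onz('wrist',(302,30),z,s)[0].round(4))
for n in ('s2','scene0'):
  im=cv2.imread(f'pics/{n}.png');hsv=cv2.cvtColor(im,cv2.COLOR_BGR2HSV)
  b=cv2.inRange(hsv,(5,80,30),(30,255,255))
  for (x0,y0,x1,y1) in ((250,200,280,260),(315,200,345,230)):
    w=np.argwhere(b[y0:y1,x0:x1])+[y0,x0]
    if len(w)==0: continue
    for r in sorted(set(w[:,0]))[-6:]: print(n,r,w[w[:,0]==r][:,1].min(),w[w[:,0]==r][:,1].max())
    print(len(w),'centroid',w.mean(0)[::-1])
g=lambda p,z:print(p,onz('scene',p,z)[0].round(4))
g((263.8,242),.17)
print(proj('scene',[[.6274,-.1115,.17],[.6274,-.108,.17],[.6205,.1212,.132]]))
im=cv2.imread('pics/t3.png');b=cv2.inRange(cv2.cvtColor(im,cv2.COLOR_BGR2HSV),(5,80,30),(30,255,255));w=np.argwhere(b[150:200,200:260])+[150,200];print(len(w),w.mean(0)[::-1],onz('top',w.mean(0)[::-1],.132))
```

```text
0.236 [ 0.614 -0.106  0.236]
0.22 [ 0.6171 -0.1068  0.22  ]
0.2 [ 0.6209 -0.1079  0.2   ]
0.17 [ 0.6266 -0.1095  0.17  ]
s2 236 262 265
s2 237 262 265
s2 238 263 264
s2 239 263 264
s2 240 263 264
s2 241 263 263
75 centroid [263.42666667 227.73333333]
s2 215 328 330
s2 216 328 331
7 centroid [329.28571429 215.57142857]
scene0 236 262 265
scene0 237 263 265
scene0 238 263 264
scene0 239 263 264
scene0 240 263 264
scene0 241 263 263
74 centroid [263.44594595 227.60810811]
(263.8, 242) [ 0.6233 -0.1054  0.17  ]
[[263.02399679 244.05133024]
 [264.22628869 243.36061575]
 [330.55871408 215.3245735 ]]
13 [225.61538462 175.23076923] [[0.61873645 0.12278064 0.132     ]]
```

```bash
python3 -m jog '[[-1,-0.04,0.02,0,0,0,0.15],[-1,-0.05,0.06,0,0,0,0.33],[-1,-0.05,0.11,0,0,0,0.51],[-1,-0.05,0.16,0,0,0,0.69],[-1,-0.05,0.2036,0,0,0,0.87],[-1,-0.05,0.2036,0,0,0,1.05],[-1,-0.05,0.2036,0,0,0,1.23],[-1,-0.05,0.2036,0,0,0,1.41],[-1,-0.05,0.2036,0,0,0,1.57],[-1,-0.05,0.2036,0,0,0,1.57],[-1,-0.05,0.2036,0,0,0,1.57]]'
python3 -m jog '[[-1,0,0,0,0,0,0.18],[-1,0,0,0,0,0,0.36],[-1,0,0,0,0,0,0.54],[-1,0,0,0,0,0,0.72],[-1,0,0,0,0,0,0.9],[-1,0,0,0,0,0,1.08],[-1,0,0,0,0,0,1.26],[-1,0,0,0,0,0,1.44],[-1,0,0,0,0,0,1.568],[-1,0.04,0,0,0,0,1.568],[-1,0.0826,0,0,0,0,1.568],[-1,0.0826,0,0,0,0,1.568]]'
```

```text
t: 50.32
position: [0.4574, 0.1035, 0.1982]
ee_rot: [0.698, 0.716, 0.0, 0.0]
wrist_force: [0.3, 0.4, 0.1]
gripper_width: 0.0852
t: 51.82
position: [0.5417, 0.1033, 0.1977]
ee_rot: [-0.011, 1.0, -0.0, 0.0]
wrist_force: [-0.2, -0.9, -0.1]
gripper_width: 0.0853
```

```bash
python3 -m jog '[[-1,-0.0017,0,-0.06,0,0,0],[-1,-0.0017,0,-0.12,0,0,0],[-1,-0.0017,0,-0.16,0,0,0],[-1,-0.0017,0,-0.174,0,0,0],[-1,-0.0017,0,-0.174,0,0,0],[0.9,-0.0017,0,-0.174,0,0,0],[0.9,-0.0017,0,-0.174,0,0,0],[0.9,-0.0017,0,-0.174,0,0,0],[0.9,-0.0017,0,-0.174,0,0,0],[0.9,-0.0017,0,-0.174,0,0,0],[0.9,-0.0017,0,-0.174,0,0,0]]' 25
python3 - <<'E'
from h import *
im,s=snap('wrist','w19')
for n in ('handle','nest','section1_center'):
  for d in ctrl.find_in('wrist',n):print(n,d)
i3,_=snap('top','t4');b=cv2.inRange(cv2.cvtColor(i3,cv2.COLOR_RGB2HSV),(5,80,30),(30,255,255));w=np.argwhere(b[150:200,200:260])+[150,200]
print(len(w), len(w) and onz('top',w.mean(0)[::-1],.132))
E
```

```text
t: 53.2
position: [0.5385, 0.1035, 0.0246]
ee_rot: [-0.013, 1.0, 0.0, 0.0]
wrist_force: [-2.2, -1.2, 6.3]
gripper_width: 0.0133
handle {'extent': [251.4, 243.0, 308.6, 375.8], 'p': 0.61}
nest {'extent': [249.9, 245.5, 309.2, 378.1], 'p': 0.8}
0 0
```

```bash
python3 -m jog '[[0.9,0,-0.004,0,0,0,0],[0.9,0.0005,-0.015,0,0,0,0],[0.9,0.001,-0.035,0,0,0,0],[0.9,0.0015,-0.055,0,0,0,0],[0.9,0.002,-0.075,0,0,0,0],[0.9,0.0025,-0.095,0,0,0,0],[0.9,0.003,-0.115,0,0,0,0],[0.9,0.0035,-0.135,0,0,0,0],[0.9,0.0045,-0.155,0,0,0,0],[0.9,0.005,-0.175,0,0,0,0],[0.9,0.0055,-0.195,0,0,0,0],[0.9,0.006,-0.208,0,0,0,0],[0.9,0.006,-0.214,0,0,0,0],[0.9,0.006,-0.216,0,0,0,0],[0.9,0.006,-0.216,0,0,0,0]]'
python3 - <<'E'
from h import *
im,_=snap('scene','s3');b=cv2.inRange(cv2.cvtColor(im,cv2.COLOR_RGB2HSV),(5,80,30),(30,255,255))
k,l,S,c=cv2.connectedComponentsWithStats(b[200:290,240:300])
for i in range(1,k):print(S[i]+[240,200,0,0,0],c[i]+[240,200],onz('scene',c[i]+[240,200],.132)[0].round(4))
im0=cv2.imread('pics/s2.png');b0=cv2.inRange(cv2.cvtColor(im0,cv2.COLOR_BGR2HSV),(5,60,30),(30,255,255));w=np.argwhere(b0[205:225,318:342])+[205,318];print(w.mean(0)[::-1],len(w),onz('scene',w.mean(0)[::-1],.132)[0])
E
```

```text
t: 55.32
position: [0.5444, -0.113, 0.0246]
ee_rot: [-0.013, 1.0, -0.0, 0.0]
wrist_force: [-2.3, -2.0, 6.2]
gripper_width: 0.0133
[259 220   9  10  56] [263.44642857 224.53571429] [ 0.536  -0.0239  0.132 ]
[262 234   4   8  19] [263.36842105 237.15789474] [ 0.5724 -0.0587  0.132 ]
[264 254   6   3  15] [266.33333333 255.06666667] [ 0.6246 -0.0992  0.132 ]
[329.08333333 215.75      ] 12 [0.6192138  0.11715786 0.132     ]
```

```bash
python3 -m jog '[[0.9,0,-0.004,0,0,0,0],[0.9,0,-0.008,0,0,0,0],[0.9,0,-0.008,0,0,0,0],[-1,0,-0.008,0,0,0,0],[-1,0,-0.008,0,0,0,0],[-1,0,-0.008,0,0,0,0],[-1,0,-0.008,0.05,0,0,0],[-1,0,-0.008,0.10,0,0,0],[-1,-0.05,-0.008,0.14,0,0,0.1],[-1,-0.10,-0.008,0.17,0,0,0.1],[-1,-0.10,-0.008,0.17,0,0,0.1]]'
python3 - <<'E'
from h import *
im,_=snap('scene','s4');b=cv2.inRange(cv2.cvtColor(im,cv2.COLOR_RGB2HSV),(5,80,30),(30,255,255))
k,l,S,c=cv2.connectedComponentsWithStats(b[230:290,240:300])
for i in range(1,k):print(S[i]+[240,230,0,0,0],c[i]+[240,230],onz('scene',c[i]+[240,230],.132)[0].round(4))
p=np.array([(x,y,.17) for x in(.623,.625,.627) for y in (-.103,-.107,-.111)]);print(np.c_[p,proj('scene',p).round(1)])
# top camera: cover top silhouette & arm
i3,_=snap('top','t5');print(ctrl.observe()['position'])
E
```

```text
t: 56.75
position: [0.4431, -0.1207, 0.1965]
ee_rot: [-0.062, 0.998, -0.001, 0.002]
wrist_force: [1.4, 0.2, 0.6]
gripper_width: 0.0856
[267 230   1   1   1] [267. 230.] [ 0.5578 -0.0332  0.132 ]
[262 234   4   8  19] [263.36842105 237.15789474] [ 0.5724 -0.0587  0.132 ]
[262 256   5   3  13] [264.         256.84615385] [ 0.6256 -0.1071  0.132 ]
[[ 6.230e-01 -1.030e-01  1.700e-01  2.645e+02  2.415e+02]
 [ 6.230e-01 -1.070e-01  1.700e-01  2.631e+02  2.423e+02]
 [ 6.230e-01 -1.110e-01  1.700e-01  2.618e+02  2.430e+02]
 [ 6.250e-01 -1.030e-01  1.700e-01  2.652e+02  2.419e+02]
 [ 6.250e-01 -1.070e-01  1.700e-01  2.638e+02  2.427e+02]
 [ 6.250e-01 -1.110e-01  1.700e-01  2.624e+02  2.435e+02]
 [ 6.270e-01 -1.030e-01  1.700e-01  2.658e+02  2.423e+02]
 [ 6.270e-01 -1.070e-01  1.700e-01  2.644e+02  2.431e+02]
 [ 6.270e-01 -1.110e-01  1.700e-01  2.631e+02  2.439e+02]]
[ 0.44459624 -0.12066969  0.19450469]
```

```bash
python3 -m jog '[[-1,0,0,0.015,0,0,-0.18],[-1,0,0.02,0.015,0,0,-0.36],[-1,0,0.02,0.015,0,0,-0.54],[-1,0,0.02,0.015,0,0,-0.72],[-1,0,0.02,0.015,0,0,-0.9],[-1,0,0.02,0.015,0,0,-1.08],[-1,0,0.02,0.015,0,0,-1.26],[-1,0.02,0.02,0.015,0,0,-1.44],[-1,0.05,0.02,0.015,0,0,-1.665],[-1,0.055,0.02,0.015,0,0,-1.665],[-1,0.055,0.02,0.015,0,0,-1.665]]'
python3 - <<'E'
from h import *
im,s=snap('wrist','w20');print(s['position'],s['ee_rot'],proj('wrist',[[.6256,-.1071,.132],[.625,-.108,.17],[.625,-.108,.23]],s))
b=cv2.inRange(cv2.cvtColor(im,cv2.COLOR_RGB2HSV),(5,80,30),(30,255,255))
k,l,S,c=cv2.connectedComponentsWithStats(b)
for i in range(1,k):
  if S[i][4]>20: 
    w=np.argwhere(l==i)[:,::-1];print(S[i],c[i].round(1),'z132',onz('wrist',c[i],.132,s)[0].round(4),'ext',w[w[:,0].argmin()],w[w[:,1].argmax()],w[w[:,1].argmin()],w[w[:,0].argmax()])
E
```

```text
t: 58.22
position: [0.4998, -0.1003, 0.2078]
ee_rot: [0.696, 0.718, -0.0, -0.001]
wrist_force: [-0.2, -0.3, -0.7]
gripper_width: 0.0854
[ 0.49982802 -0.10033575  0.20778075] [ 6.95761593e-01  7.18271984e-01 -4.99491192e-04 -9.55318830e-04] [[439.39976894 224.14453743]
 [462.24900862 244.30260222]
 [517.1186595  289.21053023]]
[435 215  15  15 147] [441.7 222. ] z132 [ 0.6271 -0.1053  0.132 ] ext [435 220] [439 229] [441 215] [449 220]
[ 467  243   68   60 1698] [499.6 269.7] z132 [ 0.6859 -0.1457  0.132 ] ext [467 243] [511 302] [467 243] [534 273]
```

Run:
```python
from h import *
s={'position':np.array([ 0.49982802,-0.10033575,0.20778075]),'ee_rot':np.array([6.95761593e-01,7.18271984e-01,-4.99e-04,-9.55e-04])}
print('tip',onz('wrist',(467,243),.17,s),ctrl.find_in('wrist','spool')[:1])
ctrl.job_done()
```

```text
tip [[ 0.62820434 -0.10697594  0.17      ]] [{'extent': [264.3, 325.8, 392.6, 403.0], 'p': 0.8}]
the job is handed in; nothing more can be done
```

The job is handed in at about 58 s; no verdict was reported. I drew the carriage against its loading-end stop and stacked the four grey sections I found in the nest. The cover went on top, then I slid the carriage until the insert lay under the tip, let go and backed the arm off.

**Seating:** Each section and the cover stopped under a push of 14 to 25 N. All five stopped within about 0.5 mm of the height expected for a fully seated part. A picture of the finished stack at the loading end showed it upright with its levels even. I did not look at it again after the slide, beyond finding the insert where it should be.

**Insert under the tip:** The wrist camera put the insert about 2 mm short of the tip along the slide and about 1 mm to the side. The scene camera gave about 1.5 mm along the slide. Both are inside the 5 mm limit, so I did not nudge it further.

**What went wrong or disagreed:**
- **Handle missed once:** The first grip on the handle closed on nothing, because the fingertips end about 30 mm short of the reported TCP. I corrected for that on every later grip.
- **Fourth section regripped:** The last joint's range did not allow a direct pick at its angle, so I turned it on the table and gripped it again.
- **Tip position:** The separate tip estimates differed by up to about 5 mm. I therefore relied on measuring tip and insert together in the same picture.

**Not measured:**
- **Spool and jar:** The arm was not driven near them and the pictures showed no sign of movement, but I did not measure their positions at the end.
- **Fifth section:** I found none in the early or late overhead pictures.

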